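# Lay out the back-to-school display

## Task

Set up the school display on the shop counter: stand the bottle in the middle of the round blue riser and the pen cup in the middle of the square yellow riser, and lay the pencil tin flat on the counter midway between the two risers, lengthways along the line from one to the other. On top of the tin put the eraser on the end nearer the bottle and the sharpener on the end nearer the pen cup. Keep the bottle and cup upright throughout, and leave the notebooks and the stapler where they are.

Things in the scene. Friction and masses are not known exactly. Their poses are not given: they have to be found in the camera images.
- blue_riser: round blue display riser, fixed to the counter: a disc 84 mm across, 15 mm high with a flat top; origin at the centre of its underside. Its y axis lies along the line between the two risers (it may point to or away from the yellow one).
- yellow_riser: square yellow display riser, fixed: a slab 84 x 84 mm, 15 mm high with a flat top; origin at the centre of its underside. Its centre is always 280 mm from the blue riser's, roughly to the left or right of it as seen from the robot, and its sides are square to the line between the two.
- bottle: copper-coloured metal drinking bottle standing upright, 170 mm tall, about 0.26 kg: body 60 mm across up to 122 mm height, sloping shoulder to 138 mm, then a black cap 44 mm across from 138 to 170 mm (good to grip from above). Origin at the centre of its underside, z up.
- pen_cup: pink empty pen cup, open at the top, standing upright: 90 mm tall, 60 mm across the outside at the rim (a little narrower at the foot), wall 4 mm, about 0.12 kg. Grip across the outside near the rim. Origin at the centre of its underside, z up.
- tin: flat closed pencil tin, dark navy with a thin steel seam: 146 mm long (its x), 50 mm wide (its y), 22 mm high, about 0.16 kg; both ends are alike. Origin at the centre of its underside.
- eraser: white eraser with a green sleeve 36 mm long round its middle: 56 mm long (its x), 24 mm wide (its y), 14 mm high, lying flat. Origin at the centre of its underside.
- sharpener: orange pencil sharpener with a steel blade on top: a block 40 mm long (its x), 26 mm wide (its y), 22 mm high. Origin at the centre of its underside.
- notebooks: bystander, leave alone: two spiral notebooks stacked, lilac over black, 150 x 105 mm, together about 33 mm high, loose. Origin at the centre of the underside.
- stapler: bystander, leave alone: red and black stapler, 140 mm long (its x), 36 mm wide, 56 mm high, loose. Origin at the centre of the underside.
Mind the look-alikes: they are no part of the job. Of the things that look like the sharpener, take the one that is farthest from the robot's base at the start. Leave any green or purple look-alike of the tin alone.

How it is judged:
At the end, for the whole second after the job is handed in: Bottle on blue, cup on yellow riser, upright, within 14 mm of centre; tin flat, within 15 mm of midway along and across the line, 10 degrees of it; eraser on its half by the bottle, sharpener on that by the cup, 15 to 65 mm from its middle, 18 mm off its centre line at most; all at rest (horizontal distance between bottle and blue_riser below 0.014 m and z of bottle in the frame of blue_riser between 0.011 and 0.02 m and angle between each of bottle, pen_cup, tin's own z axis and vertical below 0.1 rad and horizontal distance between pen_cup and yellow_riser below 0.014 m and z of pen_cup in the frame of yellow_riser between 0.011 and 0.02 m and horizontal distance between tin and blue_riser below 0.156 m and horizontal distance between tin and yellow_riser below 0.156 m and x of tin in the frame of blue_riser between -0.015 and 0.015 m and angle between the x axis of tin and the y axis of blue_riser, either way round below 0.175 rad and height (world z) of tin below 0.006 m and z of eraser in the frame of tin between 0.017 and 0.052 m and y of eraser in the frame of tin between -0.018 and 0.018 m and ((x of blue_riser in the frame of tin above 0 m and x of eraser in the frame of tin between 0.015 and 0.065 m) or (x of blue_riser in the frame of tin below 0 m and x of eraser in the frame of tin between -0.065 and -0.015 m)) and z of sharpener in the frame of tin between 0.017 and 0.052 m and y of sharpener in the frame of tin between -0.018 and 0.018 m and ((x of yellow_riser in the frame of tin above 0 m and x of sharpener in the frame of tin between 0.015 and 0.065 m) or (x of yellow_riser in the frame of tin below 0 m and x of sharpener in the frame of tin between -0.065 and -0.015 m)) and linear speed of each of bottle, pen_cup, tin, eraser, sharpener below 0.02 m/s); the robot touches nothing.
It fails at once if a bystander (notebooks, stapler) is pushed more than 25 mm (distance of any of notebooks, stapler from where it was at the start of the episode above 0.025 m).
It fails at once if the bottle or the pen cup is tipped by more than 40 degrees (angle between any of bottle, pen_cup's own z axis and vertical above 0.7 rad).
It also fails if it takes over 136 s, if anything falls off the work surface, if the arm or the gripper's body presses on something with over 40 N, if the wrist force passes 120 N, or if a joint passes its speed limit or range.

## Robot

A 6-joint arm with a two-finger parallel gripper is mounted at the origin on the work surface. World frame = base frame: x ahead of the robot, y to its left, z up, the work surface at z = 0. Lengths are in m, angles in rad, forces in N, time in s.
With the tool pointing down it reaches from about 0.375 to 0.9 m from the base axis. Payload 3.1 kg.
Tool frame: the origin (TCP) lies where the fingers leave the gripper's body, on its centre line; the fingertips stand manip.tip_reach ahead of it and the grasp point (between the pads) lies 54 mm ahead of it (manip.tip_reach is the distance from the TCP to the fingertips, in m); z points along the fingers, y is the direction in which the jaws open and shut (so a half turn about z gives the same grasp; the last joint's range is limited). The gripper opens to 85 mm and grips with 20 to 120 N. Pads are 22 mm wide; open, the fingers measure 114 mm over their backs; the gripper's body (76 mm by 85 mm) begins 54 mm behind the grasp point. The pads swing forward as they close: fully open they stand 13 mm farther back than shut.
Start: joints at [-1.484, 0.527, 1.433, -0, 1.181, -0.178], TCP at [0.164, -0.603, 0.304] pointing down, gripper open.
Joint ranges: [-3.08, 3.08], [-0.75, 2.2], [0.22, 2.44], [-1.43, 4.57], [0, 2.65], [-2.85, 2.85]. Speed limits (rad/s): [2.79, 2.79, 3.14, 3.14, 3.14, 3.14].

## Interface

Orientations are given as a unit quaternion [x, y, z, w].
In Python, from station import manip, cams, order gives the robot as it stands. The module is installed in compiled form; this text tells all that it offers.
- The arm moves only by the tool drive_tool, never from a script. Its arguments are lists of equal length, an entry for each row: "linear": the shift along the tool's x, y, z in mm, a list of three; "rot": the turn, a rotation vector about the tool's x, y, z in degrees, a list of three; "hand": the finger opening in mm, from 0 to 85.4. A call has 1 to 20 rows; each row shifts and turns the pose as measured when the row begins, along the tool's axes as they then stand; what a row does not reach is not made up. A row lasts 1/12 s, in which the tool goes at most 41.7 mm and 7.16 degrees, less where a joint would pass 70% of its speed; a pose out of reach is approached as far as the arm can. A call with a gripper value outside its range is refused whole. The fingers move at their own pace and stop on an object; "force" is the grip in N (left out, the last holds). Time passes only in rows, so rows that do not move let the fingers close. It gives the time, the measured TCP pose, the force and the opening at its end, in the units of the state.
- manip.sense(): the state, without advancing time (a new reading comes with each control period).
- cams.snapshot(name): name is "side" or "top"; returns the picture (384x512x3 uint8, red, green, blue); there is no depth.
- cams.camera_model(name): a dict with "vfov" (degrees; the focal length in pixels is half the picture's height over the tangent of half this angle, whatever the lens; pixels are square), "cx", "cy" (the principal point, pixels), "k1" (the pictures are not rectified: a ray, as slopes to the right and down, at radius r is drawn at 1 + k1 r^2 times it, then the intrinsics apply), "rvec" (rotation vector, rad) and "tvec" (3), from world to camera coordinates, as OpenCV has them. Camera axes: x right, y down, z forward; pixel columns grow to the right and rows downward; lengths in m; the calibration is good to about 2 mm. A picture is of the moment at which its call begins. camera_model takes no time and is no camera call.
- order.sign_off(): hands the job in, once; it reports no verdict.
Trained networks look in the newest picture that a camera, given by its name, has taken for a name from the list of things; names that differ only in an ending like _2 or _b are one class to them, and where a whole thing is asked for, a point or a joint stands for the part that bears it (a point fixed in the world has none). Each returns a list of dicts, best first, with "score" (0 to 1); they miss things now and then, are a little off and sometimes report something else, mostly with a low value. They report only what shows in the picture. A call takes as long as a camera call. They do not tell look-alikes from the thing itself.
- cams.regions_of(label, camera): "pixels" (384x512 bool, what is visible of it) and "rect" ([left, top, right, bottom] in pixels, round what is visible of it).
- cams.spot_point(label, camera): "at" ([column, row] in pixels: a listed point, or the origin of a listed thing).
The state is a dict: "t": time; "q": joint angles; "qd": joint speeds; "tau": joint torques, N m; "tcp_pos": TCP position; "tool_rot": TCP orientation; "force": force on the tool from outside, world axes, zero at the start; "ft_torque": the same for the moment, N m; "finger_gap": opening from 0.0 (shut) to 1.0 (fully open).
Only numpy, scipy, OpenCV 4.12 (cv2) and the standard library are available. Lean on these libraries where they do the work, as an engineer would, in place of code of your own. Each camera call takes 0.05 s, during which the arm holds its last target. There are 200 camera calls.

## Working session

There is one attempt and no reset: what is moved stays moved. The work goes in short steps, Python scripts to look and compute and a tool call to move; the robot and the scene stay as the last step left them, time stands still between calls to the robot, and variables do not carry over. Pictures are saved under pics/ and viewed, about 12 in all and at most 16, crops included, and the job is handed in when it is done.

Besides the shell and the picture viewer there is one more tool, called after ">>>" as a command line: name --argument value ..., lists and objects as JSON in quotes. drive_tool: Moves the arm, as the interface text tells. Its arguments: {"type":"object","properties":{"linear":{"type":"array","items":{"type":"array","items":{"type":"number"}}},"rot":{"type":"array","items":{"type":"array","items":{"type":"number"}}},"hand":{"type":"array","items":{"type":"number"}},"force":{"type":"number"}},"required":["linear","rot","hand"]}

```bash
mkdir -p pics; cat > h.py <<'E'
import numpy as np, cv2
from station import manip, cams, order
def K(n):
    m=cams.camera_model(n); f=192/np.tan(np.radians(m["vfov"])/2)
    return m,f,cv2.Rodrigues(np.array(m["rvec"],float))[0],np.array(m["tvec"],float)
def ray(n,uv):
    m,f,R,t=K(n); d=np.array([(uv[0]-m["cx"])/f,(uv[1]-m["cy"])/f]); s=d.copy()
    for _ in range(30): s=d/(1+m["k1"]*(s@s))
    return -R.T@t, R.T@np.array([s[0],s[1],1])
def onz(n,uv,z):
    c,d=ray(n,uv); return c+d*(z-c[2])/d[2]
def proj(n,P):
    m,f,R,t=K(n); p=R@np.asarray(P,float)+t; s=p[:2]/p[2]; s=s*(1+m["k1"]*(s@s))
    return s*f+[m["cx"],m["cy"]]
def save(n,fn,crop=None,sc=1):
    im=cams.snapshot(n)[:,:,::-1]
    if crop: im=im[crop[1]:crop[3],crop[0]:crop[2]]
    cv2.imwrite("pics/"+fn,cv2.resize(im,None,fx=sc,fy=sc,interpolation=cv2.INTER_CUBIC))
E
python3 - <<'E'
from h import *
save("top","top0.png",sc=1.5); save("side","side0.png",sc=1.5)
for n in("top","side"): print(n,cams.camera_model(n),(ray(n,(256,192))))
print(manip.tip_reach,manip.sense())
for l in "blue_riser yellow_riser bottle pen_cup tin eraser sharpener notebooks stapler".split():
  for n in("top","side"):
    s=[(np.round(d["at"]).tolist(),round(d["score"],2),onz(n,d["at"],0)[:2].round(3).tolist()) for d in cams.spot_point(l,n) if d["score"]>.25]
    print(l,n,s)
E
```

```text
top {'vfov': 47.43070773517217, 'cx': 250.45941614698114, 'cy': 198.74035687457805, 'k1': -0.17246435387879888, 'rvec': array([ 2.12918539, -2.12894358,  0.19601536]), 'tvec': array([-0.00377022,  0.45805179,  1.46852651])} (array([0.18812241, 0.00210247, 1.52676171]), array([ 0.19395493, -0.01652555, -0.9810744 ]))
side {'vfov': 47.41335992390802, 'cx': 250.64529864058346, 'cy': 182.96313750917705, 'k1': 0.0526362478209032, 'rvec': array([ 0.48339931, -2.63812466,  1.34849108]), 'tvec': array([0.41930098, 0.14588658, 1.21588474])} (array([0.10179711, 0.9925798 , 0.82455721]), array([ 0.25024523, -0.75617899, -0.60510143]))
0.0726 {'t': 0.1, 'q': array([-1.48350171e+00,  5.28367189e-01,  1.43376967e+00,  1.91992769e-05,
        1.18139863e+00, -1.78510276e-01]), 'qd': array([ 0.00013209, -0.00252572, -0.00373422, -0.00010938,  0.0011239 ,
        0.00144515]), 'tau': array([-3.99679730e-04, -4.43305707e+01, -1.78585625e+01, -2.19366821e-04,
        3.83799139e-03,  5.51850874e-06]), 'tcp_pos': array([ 0.16416058, -0.60253762,  0.30303646]), 'tool_rot': array([ 9.91181478e-01,  1.3250
[... 949 characters left out ...]
6.0], 0.49, [0.448, -0.013])]
eraser top [([288.0, 202.0], 0.63, [0.454, -0.138]), ([161.0, 203.0], 0.28, [0.45, 0.317])]
eraser side [([264.0, 172.0], 0.71, [0.454, -0.154])]
sharpener top [([235.0, 229.0], 0.6, [0.357, 0.05]), ([255.0, 221.0], 0.59, [0.386, -0.02]), ([247.0, 205.0], 0.56, [0.444, 0.007])]
sharpener side [([277.0, 197.0], 0.65, [0.375, -0.039]), ([275.0, 214.0], 0.58, [0.356, 0.04]), ([249.0, 198.0], 0.41, [0.451, -0.001])]
notebooks top [([123.0, 143.0], 0.91, [0.673, 0.467]), ([207.0, 211.0], 0.5, [0.421, 0.149])]
notebooks side [([95.0, 291.0], 0.8, [0.667, 0.465])]
stapler top [([365.0, 144.0], 0.81, [0.67, -0.427])]
stapler side [([234.0, 124.0], 0.67, [0.67, -0.424])]
```

View pics/top0.png

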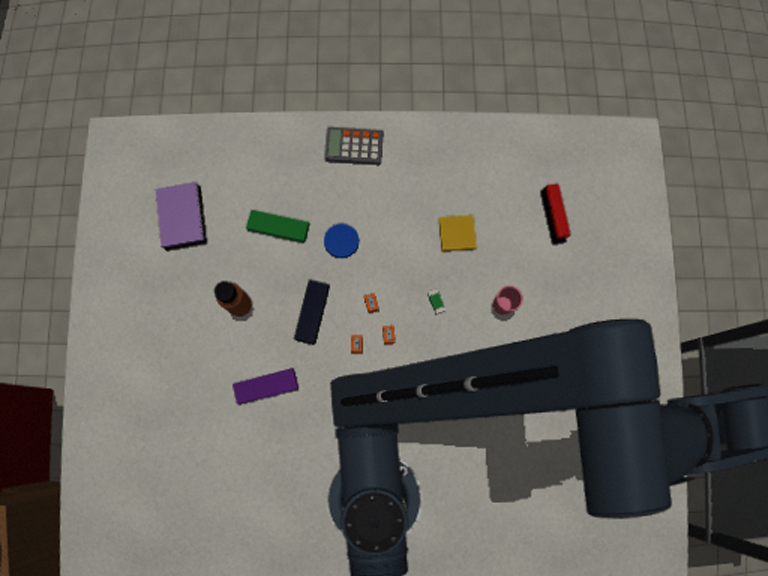

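View pics/side0.png

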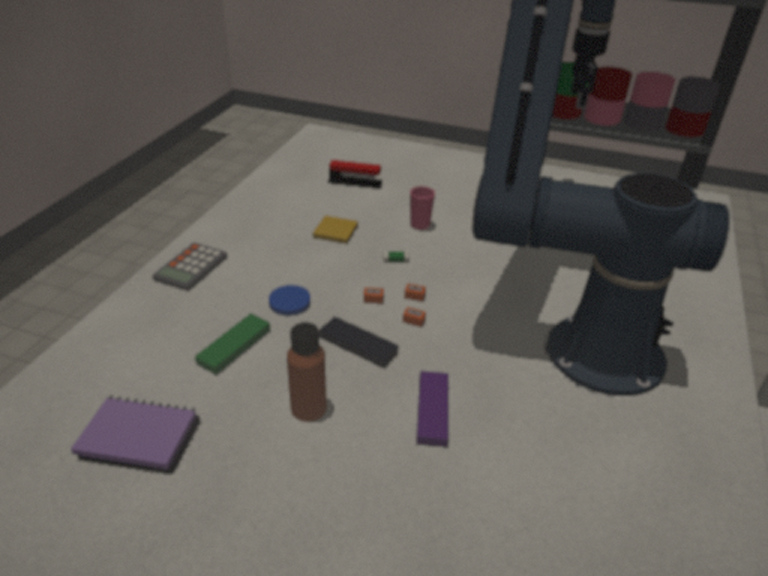

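The top picture shows the blue riser at about (227,160) and the yellow at (305,155). The bottle is at (158,200), the cup at (339,200) and the navy tin at (208,208); green and purple look-alikes lie nearby. The eraser is at (291,201). The sharpener candidates are (247,202) at r≈0.444 m, (259,223) at r≈0.387 m and (238,229) at r≈0.36 m. (247,202) is the farthest from the base, so that is the one. I'll confirm it in a crop and fit poses.

```bash
cat > fit.py <<'E'
from h import *
from scipy.optimize import minimize
S=4
def ring(r,z,n=32):
    a=np.arange(n)*2*np.pi/n; return np.c_[r*np.cos(a),r*np.sin(a),np.full(n,z)]
def box(l,w,h): return np.array([[x,y,z] for x in(-l/2,l/2) for y in(-w/2,w/2) for z in(0,h)])
M=dict(blue_riser=ring(.042,.015),yellow_riser=box(.084,.084,.015),bottle=[np.r_[ring(.03,0),ring(.03,.122)],np.r_[ring(.03,.122),ring(.022,.138)],np.r_[ring(.022,.138),ring(.022,.17)]],
 pen_cup=np.r_[ring(.027,0),ring(.03,.09)],tin=box(.146,.05,.022),eraser=box(.056,.024,.014),sharpener=box(.04,.026,.022))
M["blue_riser"]=np.r_[ring(.042,0),ring(.042,.015)]
def masks(l,xy,thr=.1):
    out={}
    for n in("top","side"):
        p=proj(n,[*xy,.01]); best=None
        for d in cams.regions_of(l,n):
            m=d["pixels"]; ys,xs=np.nonzero(m)
            if len(xs)==0: continue
            e=np.min(np.hypot(xs-p[0],ys-p[1]))+ .02*np.hypot(xs.mean()-p[0],ys.mean()-p[1])
            if e<6 and (best is None or e<best[0]): best=(e,m,d["score"])
        if best: out[n]=best[1]
    return out
def render(n,parts,x,y,a,z0,win):
    c,s=np.cos(a),np.sin(a); R=np.array([[c,-s,0],[s,c,0],[0,0,1]])
    im=np.zeros(((win[3]-win[1])*S,(win[2]-win[0])*S),np.uint8)
    for P in parts:
        q=np.array([proj(n,R@p+[x,y,z0]) for p in P]); q=(q-[win[0],win[1]]+.5)*S
        cv2.fillConvexPoly(im,cv2.convexHull(np.round(q*16).astype(np.int32)),1,shift=4)
    return cv2.resize(im.astype(np.float32),None,fx=1/S,fy=1/S,interpolation=cv2.INTER_AREA)
def fit(l,xy,z0=0,yaws=None,cam=("top","side")):
    ms={k:v for k,v in masks(l,xy).items() if k in cam}; parts=M[l] if isinstance(M[l],list) else [M[l]]
    res={}
    sets=[(k,) for k in ms]+([tuple(ms)] if len(ms)>1 else [])
    for st in sets:
        W={}
        for n in st:
            ys,xs=np.nonzero(ms[n]); W[n]=(max(xs.min()-15,0),max(ys.min()-15,0),xs.max()+16,ys.max()+16)
        def cost(p):
            c=0
            for n in st:
                w=W[n]; m=ms[n][w[1]:w[3],w[0]:w[2]].astype(np.float32); r=render(n,parts,p[0]/100,p[1]/100,p[2]/5,z0,(w[0],w[1],w[0]+m.shape[1],w[1]+m.shape[0]))
                c+=np.abs(r-m).sum()/m.sum()
            return c
        best=None
        rnd=l in("blue_riser","bottle","pen_cup")
        for a in ([0] if rnd else (yaws or np.arange(0,np.pi,np.pi/8))):
            o=minimize(cost,[xy[0]*100,xy[1]*100,a*5],method="Nelder-Mead",options=dict(initial_simplex=np.array([xy[0]*100,xy[1]*100,a*5])+np.array([[0,0,0],[1.5,0,0],[0,1.5,0],[0,0,1.]]),maxfev=90))
            if best is None or o.fun<best.fun: best=o
        res["+".join(st)]=(round(best.x[0]/100,4),round(best.x[1]/100,4),round(float(np.degrees(best.x[2]/5)),1),round(best.fun/len(st),3))
    return res
E
python3 - <<'E'
from fit import *
save("top","crop0.png",(190,170,350,250),5); cams.snapshot("side")
for l,xy in dict(blue_riser=(.61,.08),yellow_riser=(.62,-.2),bottle=(.42,.31),pen_cup=(.44,-.2),tin=(.433,.145),eraser=(.454,-.146),sharpener=(.447,.003)).items():
    print(l,fit(l,xy))
E
```

```text
Traceback (most recent call last):
  File "fit.py", line 45, in fit
    o=minimize(cost,[xy[0]*100,xy[1]*100,a*5],method="Nelder-Mead",options=dict(initial_simplex=np.array([xy[0]*100,xy[1]*100,a*5])+np.array([[0,0,0],[1.5,0,0],[0,1.5,0],[0,0,1.]]),maxfev=90))
  File "fit.py", line 39, in cost
    w=W[n]; m=ms[n][w[1]:w[3],w[0]:w[2]].astype(np.float32); r=render(n,parts,p[0]/100,p[1]/100,p[2]/5,z0,(w[0],w[1],w[0]+m.shape[1],w[1]+m.shape[0]))
                                                               ~~~~~~^^^^^^^^^^^^^^^^^^^^^^^^^^^^^^^^^^^^^^^^^^^^^^^^^^^^^^^^^^^^^^^^^^^^^^^^^^^^^^^^^
  File "fit.py", line 25, in render
    q=np.array([proj(n,R@p+[x,y,z0]) for p in P]); q=(q-[win[0],win[1]]+.5)*S
                ~~~~^^^^^^^^^^^^^^^^
  File "h.py", line 13, in proj
    m,f,R,t=K(n); p=R@np.asarray(P,float)+t; s=p[:2]/p[2]; s=s*(1+m["k1"]*(s@s))
            ~^^^
  File "h.py", line 4, in K
    m=cams.camera_model(n); f=192/np.tan(np.radians(m["vfov"])/2)
ValueError: time passes only in moves, steps and waits
```

View pics/crop0.png

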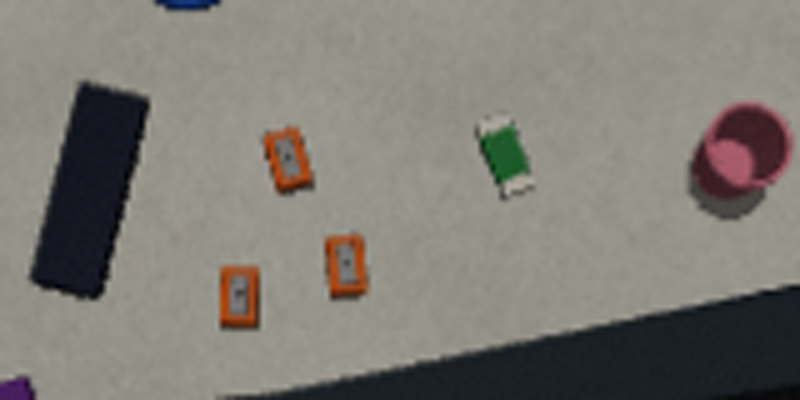

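The crop confirms three sharpeners. The one highest in the picture, at (248,202), is the farthest from the base, so that's the target. The eraser is at (291,201). The failed fit was the camera model being called too often; I'll cache it.

```bash
sed -i 's/^def K(n)/import functools\n@functools.lru_cache(None)\ndef K(n)/' h.py
sed -i 's/^def proj/def projn(n,P):\n    m,f,R,t=K(n); p=np.asarray(P)@R.T+t; s=p[:,:2]\/p[:,2:]; s=s*(1+m["k1"]*(s**2).sum(1,keepdims=True))\n    return s*f+[m["cx"],m["cy"]]\ndef proj/' h.py
sed -i 's/q=np.array(\[proj(n,R@p+\[x,y,z0\]) for p in P\])/q=projn(n,P@R.T+[x,y,z0])/' fit.py
python3 - <<'E'
from fit import *
print(manip.sense()["t"])
cams.snapshot("top"); cams.snapshot("side")
for l,xy in dict(blue_riser=(.61,.08),yellow_riser=(.62,-.2),bottle=(.42,.31),pen_cup=(.44,-.2),tin=(.433,.145),eraser=(.454,-.146),sharpener=(.447,.003)).items():
    print(l,fit(l,xy))
print(manip.sense()["t"])
E
```

```text
1.2
blue_riser {'top': (np.float64(0.6068), np.float64(0.0817), 9.5, np.float64(0.12)), 'side': (np.float64(0.606), np.float64(0.0734), 15.2, np.float64(0.196)), 'top+side': (np.float64(0.6057), np.float64(0.0798), 9.7, np.float64(0.169))}
yellow_riser {'top': (np.float64(0.6255), np.float64(-0.1983), 0.5, np.float64(0.185)), 'side': (np.float64(0.6239), np.float64(-0.2062), 95.4, np.float64(0.075)), 'top+side': (np.float64(0.6232), np.float64(-0.2013), 3.8, np.float64(0.164))}
bottle {'top': (np.float64(0.4529), np.float64(0.3214), -21.1, np.float64(0.054)), 'side': (np.float64(0.4499), np.float64(0.3196), -7.3, np.float64(0.033)), 'top+side': (np.float64(0.4506), np.float64(0.3194), -10.0, np.float64(0.063))}
pen_cup {}
tin {'top': (np.float64(0.4324), np.float64(0.1486), -14.0, np.float64(0.055)), 'side': (np.float64(0.431), np.float64(0.1444), -15.5, np.float64(0.105)), 'top+side': (np.float64(0.4317), np.float64(0.148), -13.9, np.float64(0.094))}
eraser {'side': (np.float64(0.4566), np.float64(-0.1499), 22.3, np.float64(0.129))}
sharpener {'top': (np.float64(0.4556), np.float64(0.0081), 16.8, np.float64(0.105)), 'side': (np.float64(0.455), np.float64(0.002), 187.1, np.float64(0.083)), 'top+side': (np.float64(0.4549), np.float64(0.0069), 16.5, np.float64(0.18))}
2.0
```

```bash
cat > cmask.py <<'E'
import fit as F
from h import *
IM={}
def grab():
    for n in("top","side"): IM[n]=cams.snapshot(n).copy()
def cm(l,xy):
    out={}
    z={"pen_cup":.045,"bottle":.08}.get(l,.012)
    for n in("top","side"):
        im=cv2.cvtColor(IM[n],cv2.COLOR_RGB2LAB).astype(float)
        p=np.round(proj(n,[*xy,z])).astype(int)
        x0,x1,y0,y1=p[0]-35,p[0]+36,p[1]-35,p[1]+36
        w=im[y0:y1,x0:x1]; bg=np.median(w.reshape(-1,3),0)
        d=np.hypot(w[...,1]-bg[1],w[...,2]-bg[2])
        if l=="tin": m=(w[...,0]<bg[0]*.5)
        elif l=="eraser": m=(d>10)|(w[...,0]>bg[0]+18)
        else: m=d>(14 if l!="pen_cup" else 9)
        k,lab=cv2.connectedComponents(m.astype(np.uint8))
        ys,xs=np.nonzero(m); j=np.argmin(np.hypot(xs-35,ys-35)); mm=lab==lab[ys[j],xs[j]]
        full=np.zeros(im.shape[:2],bool); full[y0:y1,x0:x1]=mm; out[n]=full
    return out
F.masks=cm
E
python3 - <<'E'
from cmask import *; from cmask import F
grab()
pan=[]
for l,xy in dict(blue_riser=(.607,.08),yellow_riser=(.624,-.2),pen_cup=(.45,-.22),tin=(.432,.147),eraser=(.456,-.148),sharpener=(.455,.006)).items():
    r=F.fit(l,xy); print(l,{k:tuple(map(float,v)) for k,v in r.items()},[int(m.sum()) for m in cm(l,xy).values()])
s=manip.sense(); print(s["t"])
E
```

```text
blue_riser {'top': (0.6061, 0.0806, 5.1, 0.043), 'side': (0.6075, 0.0717, 23.0, 0.179), 'top+side': (0.6057, 0.0794, 5.6, 0.138)} [432, 421]
yellow_riser {'top': (0.6262, -0.1996, 3.6, 0.055), 'side': (0.6269, -0.211, 98.4, 0.252), 'top+side': (0.6264, -0.2002, 3.3, 0.171)} [543, 334]
pen_cup {'top': (0.455, -0.17, -7.6, 1.0), 'side': (0.4507, -0.3139, 40.6, 0.242), 'top+side': (0.4178, -0.1846, 22.1, 1.271)} [299, 378]
tin {'top': (0.4307, 0.1475, 167.1, 0.053), 'side': (0.4335, 0.1464, -11.1, 0.394), 'top+side': (0.4316, 0.1475, -13.2, 0.228)} [625, 1011]
eraser {'top': (0.458, -0.1451, 21.6, 0.579), 'side': (0.4588, -0.165, 100.3, 1.34), 'top+side': (0.4591, -0.1448, 21.9, 1.141)} [80, 50]
sharpener {'top': (0.4549, 0.0083, 15.8, 0.515), 'side': (0.4542, -0.0009, 21.7, 1.178), 'top+side': (0.4538, 0.0079, 17.3, 0.929)} [68, 68]
2.1
```

```bash
python3 - <<'E'
from cmask import *; from cmask import F
grab()
for z in(0,.045,.09): print(onz("top",(339,200),z).round(3),onz("side",(281,139),z).round(3))
xy=onz("top",(339,200),.06)[:2]
r=F.fit("pen_cup",xy); print({k:tuple(map(float,v)) for k,v in r.items()},[int(m.sum()) for m in cm("pen_cup",xy).values()])
a=manip.sense(); from scipy.spatial.transform import Rotation as R
print(R.from_quat(a["tool_rot"]).as_matrix().round(3), a["tcp_pos"])
E
```

```text
[ 0.461 -0.321  0.   ] [ 0.465 -0.38   0.   ]
[ 0.453 -0.311  0.045] [ 0.446 -0.305  0.045]
[ 0.445 -0.302  0.09 ] [ 0.426 -0.23   0.09 ]
{'top': (0.4523, -0.3047, 2.4, 0.107), 'side': (0.4515, -0.3136, -0.5, 0.253), 'top+side': (0.4515, -0.3048, 10.5, 0.193)} [299, 375]
[[ 0.965  0.263  0.   ]
 [ 0.263 -0.965 -0.   ]
 [ 0.     0.    -1.   ]] [ 0.16420297 -0.60302526  0.30391613]
```

```bash
cat > plan.py <<'E'
from h import *
from scipy.spatial.transform import Rotation as R
# waypoints x,y,z,psi(deg, world angle of jaw axis): turn first, then shift, from sensed pose
def plan(*wps,v=38):
    s=manip.sense(); p=np.array(s["tcp_pos"])*1000; A=R.from_quat(s["tool_rot"]).as_matrix()
    psi=np.degrees(np.arctan2(A[1,1],A[0,1])); tilt=R.from_matrix(A)
    print("t",round(s["t"],2),"p",p.round(1),"psi",psi.round(1),"z",A[:,2].round(4),"F",s["force"].round(1),"gap",round(s["finger_gap"]*85.4,1))
    for w in wps:
        q=np.array(w[:3])*1000; d=(w[3]-psi+180)%360-180
        th=np.radians(w[3]+90); T=np.array([[np.cos(th),np.sin(th),0],[np.sin(th),-np.cos(th),0],[0,0,-1]])
        l=T.T@(q-p); n=max(1,int(np.ceil(np.linalg.norm(l)/v))); print(w,"rotz total",round(-d,1),"rows",int(np.ceil(abs(d)/7)),"| shift total",l.round(1),"rows",n,"each",(l/n).round(1))
        p=q; psi=w[3]
E
python3 -c "
from plan import *
plan((.5,-.2,.3,-74.8),(.431,.148,.25,-74.8),(.431,.148,.25,76.5))"
```

```text
t 2.2 p [ 164.2 -603.   303.9] psi -74.8 z [ 0. -0. -1.] F [-0.2  0.1  0.5] gap 85.4
(0.5, -0.2, 0.3, -74.8) rotz total 0.0 rows 1 | shift total [ 429.7 -300.9    3.9] rows 14 each [ 30.7 -21.5   0.3]
(0.431, 0.148, 0.25, -74.8) rotz total -0.0 rows 0 | shift total [  24.7 -353.9   50. ] rows 10 each [  2.5 -35.4   5. ]
(0.431, 0.148, 0.25, 76.5) rotz total -151.3 rows 22 | shift total [0. 0. 0.] rows 1 each [0. 0. 0.]
```

>>> drive_tool --linear '[[30,-21,0],[30,-21,0],[30,-21,0],[30,-21,0],[30,-21,0],[30,-21,0],[30,-21,0],[30,-21,0],[30,-21,0],[30,-21,0],[30,-21,0],[30,-21,0],[30,-21,0],[30,-21,0]]' --rot '[[0,0,0],[0,0,0],[0,0,0],[0,0,0],[0,0,0],[0,0,0],[0,0,0],[0,0,0],[0,0,0],[0,0,0],[0,0,0],[0,0,0],[0,0,0],[0,0,0]]' --hand '[85,85,85,85,85,85,85,85,85,85,85,85,85,85]'

```text
t: 3.37
tcp_pos: [0.503, -0.203, 0.3024]
tool_rot: [0.992, 0.124, 0.001, 0.007]
force: [0.8, -0.1, 0.4]
finger_gap: 0.998
```

>>> drive_tool --linear '[[3,-36,5],[3,-36,5],[3,-36,5],[3,-36,5],[3,-36,5],[3,-36,5],[3,-36,5],[3,-36,5],[3,-36,5],[3,-36,5],[0,0,0],[0,0,0],[0,0,0],[0,0,0],[0,0,0],[0,0,0],[0,0,0],[0,0,0],[0,0,0],[0,0,0]]' --rot '[[0,0,0],[0,0,0],[0,0,0],[0,0,0],[0,0,0],[0,0,0],[0,0,0],[0,0,0],[0,0,0],[0,0,0],[0,0,-7],[0,0,-7],[0,0,-7],[0,0,-7],[0,0,-7],[0,0,-7],[0,0,-7],[0,0,-7],[0,0,-7],[0,0,-7]]' --hand '[85,85,85,85,85,85,85,85,85,85,85,85,85,85,85,85,85,85,85,85]'

```text
t: 5.03
tcp_pos: [0.4474, 0.1765, 0.2467]
tool_rot: [0.731, 0.682, 0.003, 0.015]
force: [-0.2, 0.0, 0.4]
finger_gap: 0.999
```

>>> drive_tool --linear '[[0,0,0],[0,0,0],[0,0,0],[0,0,0],[0,0,0],[0,0,0],[0,0,0],[0,0,0],[0,0,0],[0,0,0],[0,0,0],[0,0,0]]' --rot '[[0,0,-7],[0,0,-7],[0,0,-7],[0,0,-7],[0,0,-7],[0,0,-7],[0,0,-7],[0,0,-7],[0,0,-7],[0,0,-7],[0,0,-7],[0,0,-3]]' --hand '[85,85,85,85,85,85,85,85,85,85,85,85]'

```text
t: 6.03
tcp_pos: [0.4498, 0.177, 0.249]
tool_rot: [0.103, 0.994, -0.006, 0.017]
force: [0.2, -0.3, -0.6]
finger_gap: 0.994
```

```bash
python3 -c "
from plan import *
plan((.431,.148,.12,76.5),(.431,.148,.078,76.5))"
```

```text
t 6.03 p [449.8 177.  249. ] psi 78.1 z [ 0.032  -0.0161 -0.9994] F [ 0.2 -0.3 -0.6] gap 84.9
(0.431, 0.148, 0.12, 76.5) rotz total 1.6 rows 1 | shift total [ 11.5 -32.6 129. ] rows 4 each [ 2.9 -8.1 32.3]
(0.431, 0.148, 0.078, 76.5) rotz total -0.0 rows 0 | shift total [ 0.  0. 42.] rows 2 each [ 0.  0. 21.]
```

```bash
python3 - <<'E'
s=open("plan.py").read()
s=s.replace('print(w,"rotz total",round(-d,1)','rv=np.degrees(R.from_matrix(A.T@T).as_rotvec()); A=T; print(w,"rot",rv.round(1)')
open("plan.py","w").write(s)
E
python3 -c "
from plan import *
plan((.431,.148,.12,76.5),(.431,.148,.078,76.5))"
```

```text
t 6.03 p [449.8 177.  249. ] psi 78.1 z [ 0.032  -0.0161 -0.9994] F [ 0.2 -0.3 -0.6] gap 84.9
(0.431, 0.148, 0.12, 76.5) rot [-0.5  2.   1.6] rows 1 | shift total [ 11.5 -32.6 129. ] rows 4 each [ 2.9 -8.1 32.3]
(0.431, 0.148, 0.078, 76.5) rot [0. 0. 0.] rows 0 | shift total [ 0.  0. 42.] rows 2 each [ 0.  0. 21.]
```

>>> drive_tool --linear '[[0,0,0],[3,-8,30],[3,-8,30],[3,-8,30],[3,-8,30],[0,0,0]]' --rot '[[-0.5,2,1.6],[0,0,0],[0,0,0],[0,0,0],[0,0,0],[0,0,0]]' --hand '[85,85,85,85,85,85]'

```text
t: 6.53
tcp_pos: [0.4373, 0.1494, 0.1293]
tool_rot: [0.116, 0.993, 0.003, 0.008]
force: [-0.2, 0.1, -0.2]
finger_gap: 0.994
```

```bash
python3 -c "
from plan import *
plan((.431,.148,.078,76.5))"
```

```text
t 6.53 p [437.3 149.4 129.3] psi 76.7 z [ 0.0167  0.0036 -0.9999] F [-0.2  0.1 -0.2] gap 84.9
(0.431, 0.148, 0.078, 76.5) rot [0.4 0.9 0.2] rows 1 | shift total [ 5.8 -2.8 51.3] rows 2 each [ 2.9 -1.4 25.7]
```

>>> drive_tool --linear '[[2,-1,18],[2,-1,18],[1,-0.5,10],[0.5,0,5],[0,0,0]]' --rot '[[0.4,0.9,0.2],[0,0,0],[0,0,0],[0,0,0],[0,0,0]]' --hand '[85,85,85,85,85]'

```text
t: 6.95
tcp_pos: [0.4361, 0.1491, 0.0796]
tool_rot: [0.118, 0.993, 0.001, 0.003]
force: [0.3, -0.6, 0.5]
finger_gap: 0.992
```

>>> drive_tool --linear '[[0,0,0],[0,0,0],[0,0,0],[0,0,0],[0,0,0],[0,0,0],[0,0,0],[0,0,0]]' --rot '[[0,0,0],[0,0,0],[0,0,0],[0,0,0],[0,0,0],[0,0,0],[0,0,0],[0,0,0]]' --hand '[40,40,40,40,40,40,40,40]' --force 40

```text
t: 7.62
tcp_pos: [0.4393, 0.1501, 0.0846]
tool_rot: [0.118, 0.993, 0.002, 0.007]
force: [-0.3, -0.0, -1.7]
finger_gap: 0.569
```

```bash
python3 -c "
from plan import *
plan((.431,.148,.13,76.5))"
```

```text
t 7.62 p [439.3 150.1  84.6] psi 76.5 z [ 0.0153  0.0019 -0.9999] F [-0.3 -0.  -1.7] gap 48.6
(0.431, 0.148, 0.13, 76.5) rot [ 0.3  0.8 -0. ] rows 1 | shift total [  7.6  -4.  -45.4] rows 2 each [  3.8  -2.  -22.7]
```

>>> drive_tool --linear '[[0,0,-10],[0,0,-20],[0,0,-20],[0,0,0]]' --rot '[[0.3,0.8,0],[0,0,0],[0,0,0],[0,0,0]]' --hand '[40,40,40,40]'

```text
t: 7.95
tcp_pos: [0.438, 0.1499, 0.1344]
tool_rot: [0.118, 0.993, -0.001, -0.003]
force: [0.0, 0.5, -2.3]
finger_gap: 0.571
```

```bash
python3 -c "
from plan import *
save('side','lift1.png',(150,130,350,280),4)
plan((.6162,-.0595,.14,4.1))"
```

```text
t 8.0 p [437.5 149.8 133.3] psi 76.5 z [-7.4e-03 -6.0e-04 -1.0e+00] F [ 0.4  0.2 -2.9] gap 48.8
(0.6162, -0.0595, 0.14, 4.1) rot [-0.4 -0.3 72.4] rows 11 | shift total [-221.6  163.2   -6.7] rows 8 each [-27.7  20.4  -0.8]
```

View pics/lift1.png

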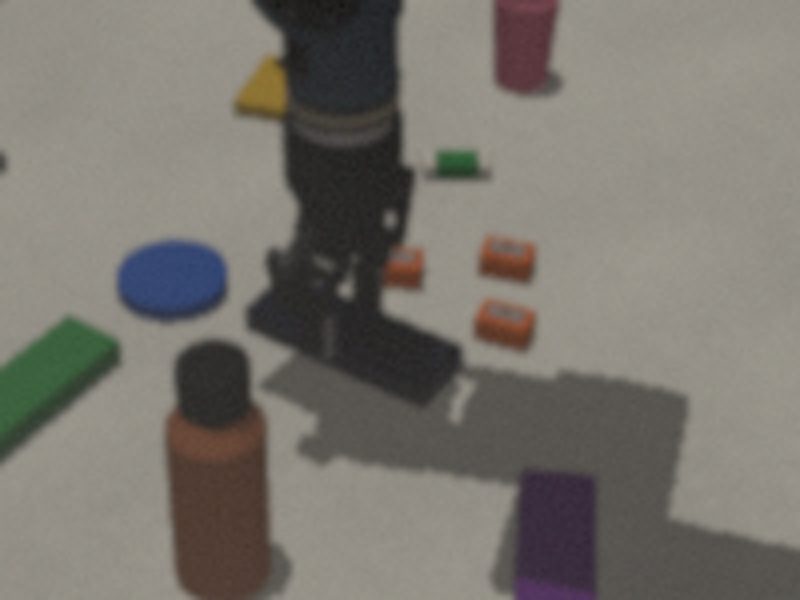

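>>> drive_tool --linear '[[0,0,0],[0,0,0],[0,0,0],[0,0,0],[0,0,0],[0,0,0],[0,0,0],[0,0,0],[0,0,0],[0,0,0],[0,0,0]]' --rot '[[-0.4,-0.3,6.6],[0,0,6.6],[0,0,6.6],[0,0,6.6],[0,0,6.6],[0,0,6.6],[0,0,6.6],[0,0,6.6],[0,0,6.6],[0,0,6.6],[0,0,6.6]]' --hand '[40,40,40,40,40,40,40,40,40,40,40]'

```text
t: 8.92
tcp_pos: [0.432, 0.149, 0.1231]
tool_rot: [0.705, 0.709, -0.005, -0.007]
force: [-1.2, 0.1, -1.7]
finger_gap: 0.571
```

```bash
python3 -c "
from plan import *
plan((.6167,-.067,.13,4.1))"
```

```text
t 8.92 p [432.  149.  123.1] psi 0.3 z [-0.017   0.0034 -0.9998] F [-1.2  0.1 -1.7] gap 48.7
(0.6167, -0.067, 0.13, 4.1) rot [-1.  -0.2 -3.8] rows 1 | shift total [-228.6  168.8   -6.9] rows 8 each [-28.6  21.1  -0.9]
```

>>> drive_tool --linear '[[-14,10,-2],[-28,21,-2],[-28,21,-2],[-28,21,-2],[-28,21,-2],[-28,21,-2],[-28,21,-2],[-28,21,-2],[-10,8,-1],[0,0,0]]' --rot '[[-1,-0.2,-3.8],[0,0,0],[0,0,0],[0,0,0],[0,0,0],[0,0,0],[0,0,0],[0,0,0],[0,0,0],[0,0,0]]' --hand '[40,40,40,40,40,40,40,40,40,40]'

```text
t: 9.75
tcp_pos: [0.6092, -0.069, 0.1223]
tool_rot: [0.681, 0.732, -0.008, -0.01]
force: [0.9, 1.2, -2.3]
finger_gap: 0.57
```

```bash
python3 -c "
from cmask import *
from plan import plan
grab(); im=IM['top'][:,:,::-1][110:260,150:350].copy(); cv2.imwrite('pics/tin_hold.png',cv2.resize(im,None,fx=4,fy=4,interpolation=cv2.INTER_CUBIC))
plan((.6167,-.067,.09,4.1),(.6167,-.067,.085,4.1))"
```

```text
t 9.85 p [606.4 -66.4 122. ] psi 4.2 z [-0.0297  0.003  -0.9996] F [-1.2  0.1 -2.6] gap 48.7
(0.6167, -0.067, 0.09, 4.1) rot [-1.7 -0.3  0.1] rows 1 | shift total [-1.4 10.3 32. ] rows 1 each [-1.4 10.3 32. ]
(0.6167, -0.067, 0.085, 4.1) rot [0. 0. 0.] rows 0 | shift total [0. 0. 5.] rows 1 each [0. 0. 5.]
```

View pics/tin_hold.png

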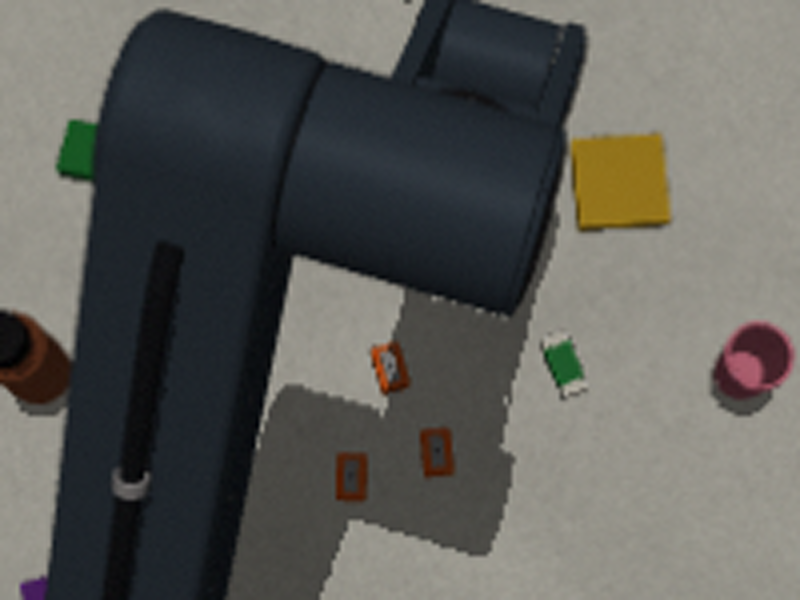

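The top view shows only the arm over the tin (no tin visible), so I'll rely on kinematics for lowering and check afterwards.

>>> drive_tool --linear '[[-1,8,4],[0,4,14],[0,1,8],[0,1,4]]' --rot '[[-1.9,-0.3,0],[-0.4,0,0],[-0.3,0,0],[-0.3,0,0]]' --hand '[40,40,40,40]'

```text
t: 10.18
tcp_pos: [0.6135, -0.0598, 0.0884]
tool_rot: [0.679, 0.734, 0.006, 0.002]
force: [-1.0, 0.3, -3.5]
finger_gap: 0.57
```

```bash
python3 -c "
from plan import plan
plan((.6167,-.067,.085,4.1))"
```

```text
t 10.18 p [613.5 -59.8  88.4] psi 4.4 z [ 0.0108  0.0063 -0.9999] F [-1.   0.3 -3.5] gap 48.7
(0.6167, -0.067, 0.085, 4.1) rot [ 0.6 -0.3  0.3] rows 1 | shift total [-7.4  2.7  3.4] rows 1 each [-7.4  2.7  3.4]
```

>>> drive_tool --linear '[[-8,4,0],[0,0,2],[0,0,1]]' --rot '[[0.4,-0.3,0.3],[-0.2,0,0],[-0.3,0,0]]' --hand '[40,40,40]'

```text
t: 10.43
tcp_pos: [0.615, -0.0646, 0.0833]
tool_rot: [0.68, 0.733, 0.003, 0.001]
force: [-0.7, 0.3, -0.5]
finger_gap: 0.574
```

```bash
python3 -c "
from plan import plan
plan((.6167,-.067,.085,4.1))"
```

```text
t 10.43 p [615.  -64.6  83.3] psi 4.3 z [ 0.005   0.0032 -1.    ] F [-0.7  0.3 -0.5] gap 49.0
(0.6167, -0.067, 0.085, 4.1) rot [ 0.3 -0.2  0.2] rows 1 | shift total [-2.5  1.6 -1.7] rows 1 each [-2.5  1.6 -1.7]
```

>>> drive_tool --linear '[[0,0,0],[0,0,0],[0,0,0],[0,0,0],[0,0,-15],[0,0,-30],[0,0,-35],[0,0,-35]]' --rot '[[0,0,0],[0,0,0],[0,0,0],[0,0,0],[0,0,0],[0,0,0],[0,0,0],[0,0,0]]' --hand '[65,80,80,80,80,80,80,80]'

```text
t: 11.1
tcp_pos: [0.6111, -0.0645, 0.1969]
tool_rot: [0.68, 0.733, 0.0, -0.005]
force: [0.4, -0.5, 0.4]
finger_gap: 0.935
```

```bash
python3 -c "
from plan import plan
plan((.458,-.145,.19,4.1),(.458,-.145,.19,-68.2),(.458,-.145,.11,-68.2))"
```

```text
t 11.1 p [611.1 -64.5 196.9] psi 4.3 z [-0.007   0.0069 -1.    ] F [ 0.4 -0.5  0.4] gap 79.9
(0.458, -0.145, 0.19, 4.1) rot [-0.4 -0.4  0.2] rows 1 | shift total [ -69.3 -158.5    6.9] rows 5 each [-13.9 -31.7   1.4]
(0.458, -0.145, 0.19, -68.2) rot [ 0.   0.  72.3] rows 11 | shift total [0. 0. 0.] rows 1 each [0. 0. 0.]
(0.458, -0.145, 0.11, -68.2) rot [0. 0. 0.] rows 0 | shift total [ 0.  0. 80.] rows 3 each [ 0.   0.  26.7]
```

>>> drive_tool --linear '[[-14,-32,0],[-14,-32,0],[-14,-32,0],[-14,-32,0],[-14,-32,0],[0,0,0],[0,0,0],[0,0,0],[0,0,0],[0,0,0],[0,0,0],[0,0,0],[0,0,0],[0,0,0],[0,0,0],[0,0,0]]' --rot '[[-0.4,-0.4,0],[0,0,0],[0,0,0],[0,0,0],[0,0,0],[0,0,6.5],[0,0,6.5],[0,0,6.5],[0,0,6.5],[0,0,6.5],[0,0,6.5],[0,0,6.5],[0,0,6.5],[0,0,6.5],[0,0,6.5],[0,0,6.5]]' --hand '[80,80,80,80,80,80,80,80,80,80,80,80,80,80,80,80]'

```text
t: 12.43
tcp_pos: [0.459, -0.154, 0.2151]
tool_rot: [0.986, 0.167, 0.021, 0.013]
force: [-0.2, 0.3, 0.5]
finger_gap: 0.936
```

```bash
python3 -c "
from cmask import *
from plan import plan
cams.snapshot('top');cams.snapshot('side')
for n in('top','side'):
  im=cams.snapshot(n)[:,:,::-1]; 
  c=im[120:240,180:350] if n=='top' else im[110:230,150:320]
  cv2.imwrite('pics/t_%s.png'%n,c) 
a=[cv2.resize(cv2.imread('pics/t_%s.png'%n),None,fx=4,fy=4,interpolation=cv2.INTER_CUBIC)[:300] if 0 else cv2.resize(cv2.imread('pics/t_%s.png'%n),None,fx=2.35,fy=2.35,interpolation=cv2.INTER_CUBIC) for n in('top','side')]
cv2.imwrite('pics/both1.png',np.hstack(a))
import importlib, fit
grab(); F.masks=cm
r=F.fit('tin',(.616,-.06)); print({k:tuple(map(float,v)) for k,v in r.items()},[int(m.sum()) for m in cm('tin',(.616,-.06)).values()])
plan((.458,-.145,.13,-68.2),(.458,-.145,.078,-68.2))"
```

```text
{'top': (0.6143, -0.0528, 95.5, 0.569), 'side': (0.6147, -0.0626, 98.2, 0.184), 'top+side': (0.6144, -0.0581, 98.3, 0.397)} [1090, 479]
t 12.73 p [ 458.9 -153.8  214.7] psi -70.3 z [ 0.0443 -0.0185 -0.9988] F [-0.2  0.1  0.5] gap 79.7
(0.458, -0.145, 0.13, -68.2) rot [ 1.9 -2.  -2.1] rows 1 | shift total [ 2.4 -8.5 84.7] rows 3 each [ 0.8 -2.8 28.2]
(0.458, -0.145, 0.078, -68.2) rot [0. 0. 0.] rows 0 | shift total [ 0.  0. 52.] rows 2 each [ 0.  0. 26.]
```

View pics/both1.png

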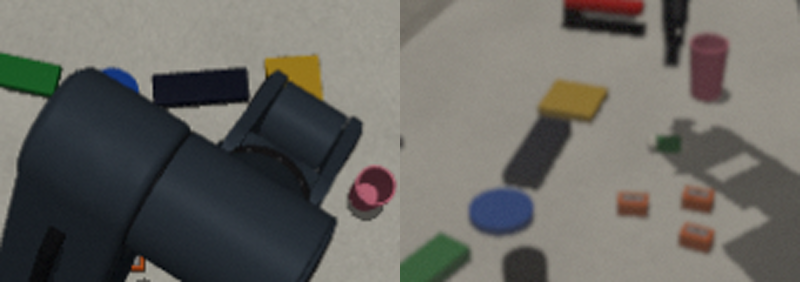

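The tin lies flat between the risers (top crop: about (200,87), with the gap to each riser looking similar). On to the eraser.

>>> drive_tool --linear '[[0,0,0],[1,-3,30],[1,-3,30],[0,-2,20],[0,0,0]]' --rot '[[1.9,-2,-2.1],[0,0,0],[0,0,0],[0,0,0],[0,0,0]]' --hand '[60,60,60,60,60]'

```text
t: 13.15
tcp_pos: [0.4604, -0.1471, 0.1346]
tool_rot: [0.981, 0.194, 0.003, 0.003]
force: [-0.8, 0.4, -0.4]
finger_gap: 0.698
```

```bash
python3 -c "
from plan import plan
plan((.458,-.1455,.078,-68.2))"
```

```text
t 13.15 p [ 460.4 -147.1  134.6] psi -67.7 z [ 0.0064 -0.0043 -1.    ] F [-0.8  0.4 -0.4] gap 59.6
(0.458, -0.1455, 0.078, -68.2) rot [ 0.4 -0.2  0.5] rows 1 | shift total [-1.7 -2.4 56.6] rows 2 each [-0.8 -1.2 28.3]
```

>>> drive_tool --linear '[[-1,-1,20],[-1,-1,20],[0,0,10],[0,0,5],[0,0,2]]' --rot '[[0.4,-0.2,0.5],[0,0,0],[0,0,0],[0,0,0],[0,0,0]]' --hand '[50,50,50,50,50]'

```text
t: 13.57
tcp_pos: [0.4604, -0.1475, 0.078]
tool_rot: [0.981, 0.192, 0.002, 0.001]
force: [0.7, -0.2, 0.4]
finger_gap: 0.581
```

```bash
python3 -c "
from plan import plan
plan((.458,-.1455,.077,-68.2))"
```

```text
t 13.57 p [ 460.4 -147.5   78. ] psi -67.9 z [ 0.0042 -0.0013 -1.    ] F [ 0.7 -0.2  0.4] gap 49.6
(0.458, -0.1455, 0.077, -68.2) rot [ 0.2 -0.2  0.3] rows 1 | shift total [-1.5 -2.7  1. ] rows 1 each [-1.5 -2.7  1. ]
```

>>> drive_tool --linear '[[-1,-2,1],[0,0,0.4],[0,0,0.4],[0,0,0.4],[0,0,0],[0,0,0]]' --rot '[[0,0,0],[0,0,0],[0,0,0],[0,0,0],[0,0,0],[0,0,0]]' --hand '[15,15,15,15,15,15]' --force 30

```text
t: 14.07
tcp_pos: [0.4604, -0.1469, 0.0792]
tool_rot: [0.981, 0.192, 0.004, 0.003]
force: [-0.2, 0.3, -0.0]
finger_gap: 0.269
```

```bash
python3 -c "
from plan import plan
plan((.458,-.1455,.13,-68.2))"
```

```text
t 14.07 p [ 460.4 -146.9   79.2] psi -67.8 z [ 0.01   -0.0048 -0.9999] F [-0.2  0.3 -0. ] gap 23.0
(0.458, -0.1455, 0.13, -68.2) rot [ 0.5 -0.4  0.4] rows 1 | shift total [ -1.7  -2.2 -50.8] rows 2 each [ -0.8  -1.1 -25.4]
```

>>> drive_tool --linear '[[0,0,-10],[0,0,-25],[0,0,-25],[0,0,0],[0,0,0],[0,0,0],[0,0,0],[0,0,0],[0,0,0],[0,0,0],[0,0,0],[0,0,0],[0,0,0]]' --rot '[[0.5,-0.4,0],[0,0,0],[0,0,0],[0,0,-7],[0,0,-7],[0,0,-7],[0,0,-7],[0,0,-7],[0,0,-7],[0,0,-7],[0,0,-7],[0,0,-7],[0,0,-7]]' --hand '[15,15,15,15,15,15,15,15,15,15,15,15,15]'

```text
t: 15.15
tcp_pos: [0.4607, -0.1471, 0.1452]
tool_rot: [0.682, 0.731, 0.001, 0.002]
force: [-1.0, -0.7, -0.4]
finger_gap: 0.272
```

```bash
python3 -c "
from plan import plan
plan((.6117,-.0206,.15,4.1))"
```

```text
t 15.15 p [ 460.7 -147.1  145.2] psi 3.9 z [ 0.0042 -0.0018 -1.    ] F [-1.  -0.7 -0.4] gap 23.2
(0.6117, -0.0206, 0.15, 4.1) rot [ 0.2  0.1 -0.2] rows 1 | shift total [115.3 159.6  -4.8] rows 6 each [19.2 26.6 -0.8]
```

>>> drive_tool --linear '[[10,13,-1],[19,27,-1],[19,27,-1],[19,27,-1],[19,27,-1],[19,27,-1],[9,13,0],[0,0,0]]' --rot '[[0.2,0.1,-0.2],[0,0,0],[0,0,0],[0,0,0],[0,0,0],[0,0,0],[0,0,0],[0,0,0]]' --hand '[15,15,15,15,15,15,15,15]'

```text
t: 15.82
tcp_pos: [0.618, -0.0159, 0.1523]
tool_rot: [0.681, 0.732, 0.001, -0.0]
force: [-0.1, 0.3, -0.8]
finger_gap: 0.268
```

```bash
python3 -c "
from plan import plan
plan((.6117,-.0206,.106,4.1))"
```

```text
t 15.82 p [618.  -15.9 152.3] psi 4.1 z [ 0.001   0.0015 -1.    ] F [-0.1  0.3 -0.8] gap 22.8
(0.6117, -0.0206, 0.106, 4.1) rot [ 0.1 -0.1  0. ] rows 1 | shift total [-4.2 -6.6 46.3] rows 2 each [-2.1 -3.3 23.2]
```

>>> drive_tool --linear '[[-2,-4,10],[-2,-3,20],[0,0,10],[0,0,6]]' --rot '[[0,0,0],[0,0,0],[0,0,0],[0,0,0]]' --hand '[15,15,15,15]'

```text
t: 16.15
tcp_pos: [0.6117, -0.0198, 0.1071]
tool_rot: [0.68, 0.733, 0.002, 0.002]
force: [0.5, 0.1, 0.4]
finger_gap: 0.272
```

```bash
python3 -c "
from plan import plan
plan((.6117,-.0206,.1015,4.1))"
```

```text
t 16.15 p [611.7 -19.8 107.1] psi 4.3 z [ 0.0052 -0.     -1.    ] F [0.5 0.1 0.4] gap 23.2
(0.6117, -0.0206, 0.1015, 4.1) rot [0.3 0.  0.2] rows 1 | shift total [-0.7 -0.1  5.6] rows 1 each [-0.7 -0.1  5.6]
```

>>> drive_tool --linear '[[-0.5,0,3],[0,0,2],[0,0,1],[0,0,0.5]]' --rot '[[0,0,0],[0,0,0],[0,0,0],[0,0,0]]' --hand '[15,15,15,15]'

```text
t: 16.48
tcp_pos: [0.6099, -0.0214, 0.0998]
tool_rot: [0.681, 0.733, 0.001, -0.0]
force: [-1.1, 1.5, 1.4]
finger_gap: 0.269
```

Contact (z at 0.0998, slight upward force). Release, rise, and go to the sharpener.

>>> drive_tool --linear '[[0,0,0],[0,0,0],[0,0,0],[0,0,-15],[0,0,-30],[0,0,-35]]' --rot '[[0,0,0],[0,0,0],[0,0,0],[0,0,0],[0,0,0],[0,0,0]]' --hand '[45,50,50,50,50,50]'

```text
t: 16.98
tcp_pos: [0.6066, -0.0216, 0.176]
tool_rot: [0.681, 0.732, -0.003, -0.006]
force: [0.1, 0.5, -0.2]
finger_gap: 0.59
```

```bash
python3 -c "
from plan import plan
plan((.455,.007,.18,4.1),(.455,.007,.18,-73.5))"
```

```text
t 16.98 p [606.6 -21.6 176. ] psi 4.2 z [-0.012   0.0037 -0.9999] F [ 0.1  0.5 -0.2] gap 50.4
(0.455, 0.007, 0.18, 4.1) rot [-0.7 -0.3  0.1] rows 1 | shift total [  39.4 -149.1   -4. ] rows 5 each [  7.9 -29.8  -0.8]
(0.455, 0.007, 0.18, -73.5) rot [ 0.   0.  77.6] rows 12 | shift total [0. 0. 0.] rows 1 each [0. 0. 0.]
```

>>> drive_tool --linear '[[8,-30,0],[8,-30,0],[8,-30,0],[8,-30,0],[8,-30,0],[0,0,0],[0,0,1],[0,0,1],[0,0,1],[0,0,1],[0,0,1],[0,0,1],[0,0,1],[0,0,1],[0,0,1],[0,0,1],[0,0,1]]' --rot '[[-0.7,-0.3,0],[0,0,0],[0,0,0],[0,0,0],[0,0,0],[0,0,6.5],[0,0,6.5],[0,0,6.5],[0,0,6.5],[0,0,6.5],[0,0,6.5],[0,0,6.5],[0,0,6.5],[0,0,6.5],[0,0,6.5],[0,0,6.5],[0,0,6.5]]' --hand '[50,60,60,60,60,60,60,60,60,60,60,60,60,60,60,60,60]'

```text
t: 18.4
tcp_pos: [0.4552, 0.0067, 0.1765]
tool_rot: [0.994, 0.109, 0.018, 0.007]
force: [0.1, 0.0, -0.2]
finger_gap: 0.702
```

```bash
python3 -c "
from cmask import *
from plan import plan
a=[]
for n,c in(('top',(190,120,350,240)),('side',(150,110,310,230))):
  im=cams.snapshot(n)[:,:,::-1][c[1]:c[3],c[0]:c[2]]; a.append(cv2.resize(im,None,fx=2.5,fy=2.5,interpolation=cv2.INTER_CUBIC))
cv2.imwrite('pics/both2.png',np.hstack(a))
plan((.455,.007,.13,-73.5))"
```

```text
t 18.5 p [455.1   6.7 176.5] psi -77.2 z [ 0.0363 -0.0102 -0.9993] F [ 0.   0.7 -0.3] gap 59.9
(0.455, 0.007, 0.13, -73.5) rot [ 1.1 -1.9 -3.7] rows 1 | shift total [-0.  -0.4 46.5] rows 2 each [-0.  -0.2 23.2]
```

View pics/both2.png

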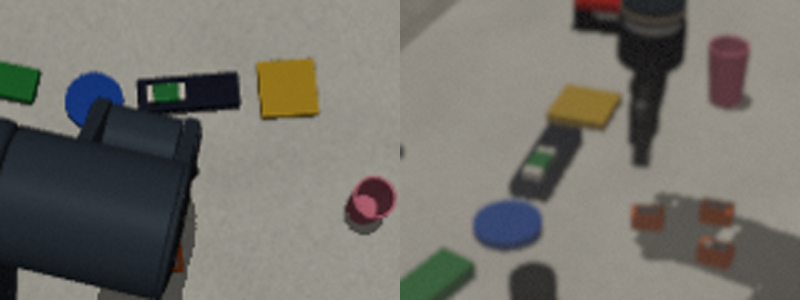

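The eraser sits on the tin's blue-side end and the tin is between the risers. Now down onto the sharpener.

>>> drive_tool --linear '[[0,0,0],[0,0,23],[0,0,23],[0,0,0]]' --rot '[[1.1,-1.9,-3.7],[0,0,0],[0,0,0],[0,0,0]]' --hand '[60,60,60,60]'

```text
t: 18.83
tcp_pos: [0.4576, 0.0061, 0.1315]
tool_rot: [0.988, 0.152, 0.003, 0.001]
force: [-0.1, 0.6, -0.7]
finger_gap: 0.705
```

```bash
python3 -c "
from cmask import *
from plan import plan
grab(); r=F.fit('tin',(.6145,-.058),yaws=[1.6,1.7],cam=('top',)); print(r)
plan((.455,.007,.081,-73.5))"
```

```text
{'top': (np.float64(0.5496), np.float64(-0.0035), 119.2, np.float64(0.645))}
t 18.93 p [458.1   6.1 133.5] psi -72.5 z [ 0.0085 -0.0022 -1.    ] F [-1.3  0.1 -0. ] gap 60.3
(0.455, 0.007, 0.081, -73.5) rot [ 0.3 -0.4  1. ] rows 1 | shift total [-2.8 -1.7 52.5] rows 2 each [-1.4 -0.9 26.3]
```

>>> drive_tool --linear '[[-1.5,-1,18],[-1.5,-1,18],[0,0,10],[0,0,5],[0,0,2]]' --rot '[[0.3,-0.4,1],[0,0,0],[0,0,0],[0,0,0],[0,0,0]]' --hand '[55,55,55,55,55]'

```text
t: 19.35
tcp_pos: [0.4587, 0.0065, 0.0844]
tool_rot: [0.989, 0.146, 0.006, 0.002]
force: [-1.0, 0.1, 0.2]
finger_gap: 0.647
```

>>> drive_tool --linear '[[0,0,0.5],[0,0,0.5],[0,0,0.4],[0,0,0.4],[0,0,0],[0,0,0]]' --rot '[[0,0,0],[0,0,0],[0,0,0],[0,0,0],[0,0,0],[0,0,0]]' --hand '[15,15,15,15,15,15]' --force 30

```text
t: 19.85
tcp_pos: [0.4603, 0.0062, 0.0854]
tool_rot: [0.989, 0.147, 0.008, 0.003]
force: [0.3, 0.5, -0.2]
finger_gap: 0.298
```

```bash
python3 -c "
from plan import plan
plan((.455,.007,.145,-73.5))"
```

```text
t 19.85 p [460.3   6.2  85.4] psi -73.1 z [ 0.0167 -0.0031 -0.9999] F [ 0.3  0.5 -0.2] gap 25.4
(0.455, 0.007, 0.145, -73.5) rot [ 0.4 -0.9  0.4] rows 1 | shift total [ -4.8  -2.3 -59.6] rows 2 each [ -2.4  -1.1 -29.8]
```

>>> drive_tool --linear '[[0,0,-10],[0,0,-25],[0,0,-25],[0,0,0],[0,0,0],[0,0,0],[0,0,0],[0,0,0],[0,0,0],[0,0,0],[0,0,0],[0,0,0],[0,0,0],[0,0,0]]' --rot '[[0.4,-0.9,0],[0,0,0],[0,0,0],[0,0,-7],[0,0,-7],[0,0,-7],[0,0,-7],[0,0,-7],[0,0,-7],[0,0,-7],[0,0,-7],[0,0,-7],[0,0,-7],[0,0,-6]]' --hand '[15,15,15,15,15,15,15,15,15,15,15,15,15,15]'

```text
t: 21.02
tcp_pos: [0.4594, 0.0064, 0.15]
tool_rot: [0.676, 0.737, -0.0, 0.0]
force: [0.8, 0.8, -0.3]
finger_gap: 0.292
```

```bash
python3 -c "
from plan import plan
plan((.617,-.092,.155,4.1))"
```

```text
t 21.02 p [459.4   6.4 150. ] psi 5.0 z [ 1.0e-04 -1.3e-03 -1.0e+00] F [ 0.8  0.8 -0.3] gap 24.9
(0.617, -0.092, 0.155, 4.1) rot [-0.   0.1  0.9] rows 1 | shift total [-109.5  150.1   -5. ] rows 5 each [-21.9  30.   -1. ]
```

>>> drive_tool --linear '[[-11,15,-1],[-21,29,-1],[-21,29,-1],[-21,29,-1],[-21,29,-1],[-11,15,0],[0,0,0]]' --rot '[[0,0,0.9],[0,0,0],[0,0,0],[0,0,0],[0,0,0],[0,0,0],[0,0,0]]' --hand '[15,15,15,15,15,15,15]'

```text
t: 21.6
tcp_pos: [0.6136, -0.0899, 0.1532]
tool_rot: [0.679, 0.734, -0.003, -0.003]
force: [1.0, -0.3, -1.1]
finger_gap: 0.294
```

```bash
python3 -c "
from plan import plan
plan((.617,-.092,.112,4.1))"
```

```text
t 21.6 p [613.6 -89.9 153.2] psi 4.4 z [-9.e-03  4.e-04 -1.e+00] F [ 1.  -0.3 -1.1] gap 25.1
(0.617, -0.092, 0.112, 4.1) rot [-0.5 -0.1  0.3] rows 1 | shift total [-2.4  3.2 41.2] rows 2 each [-1.2  1.6 20.6]
```

>>> drive_tool --linear '[[-1,2,10],[-1,2,18],[0,0,8],[0,0,4],[0,0,2]]' --rot '[[-0.5,0,0.3],[0,0,0],[0,0,0],[0,0,0],[0,0,0]]' --hand '[15,15,15,15,15]'

```text
t: 22.02
tcp_pos: [0.6151, -0.0906, 0.1099]
tool_rot: [0.681, 0.732, -0.0, -0.002]
force: [-0.4, -0.2, 0.3]
finger_gap: 0.299
```

```bash
python3 -c "
from plan import plan
plan((.617,-.092,.107,4.1))"
```

```text
t 22.02 p [615.1 -90.6 109.9] psi 4.1 z [-0.0031  0.0025 -1.    ] F [-0.4 -0.2  0.3] gap 25.6
(0.617, -0.092, 0.107, 4.1) rot [-0.2 -0.2 -0. ] rows 1 | shift total [-1.5  1.7  2.9] rows 1 each [-1.5  1.7  2.9]
```

>>> drive_tool --linear '[[-1,1.5,1.5],[0,0,1],[0,0,1]]' --rot '[[0,0,0],[0,0,0],[0,0,0]]' --hand '[15,15,15]'

```text
t: 22.27
tcp_pos: [0.6151, -0.0903, 0.1066]
tool_rot: [0.681, 0.732, -0.001, -0.003]
force: [-0.7, 0.9, 6.2]
finger_gap: 0.293
```

>>> drive_tool --linear '[[0,0,0],[0,0,0],[0,0,0],[0,0,-15],[0,0,-30],[0,0,-35],[0,0,-35],[0,0,-35],[0,0,-20]]' --rot '[[0,0,0],[0,0,0],[0,0,0],[0,0,0],[0,0,0],[0,0,0],[0,0,0],[0,0,0],[0,0,0]]' --hand '[45,50,50,50,50,50,60,75,75]'

```text
t: 23.02
tcp_pos: [0.6137, -0.0898, 0.2786]
tool_rot: [0.681, 0.732, -0.003, -0.009]
force: [1.4, -0.5, 0.8]
finger_gap: 0.88
```

```bash
python3 -c "
from plan import plan
plan((.452,.32,.29,4.1))"
```

```text
t 23.02 p [613.7 -89.8 278.6] psi 4.2 z [-0.0176  0.0075 -0.9998] F [ 1.4 -0.5  0.8] gap 75.2
(0.452, 0.32, 0.29, 4.1) rot [-1.  -0.5  0.1] rows 1 | shift total [ 420.3 -132.   -11.4] rows 12 each [ 35.  -11.   -0.9]
```

>>> drive_tool --linear '[[18,-5,-2],[35,-11,-2],[35,-11,-2],[35,-11,-1],[35,-11,-1],[35,-11,-1],[35,-11,-1],[35,-11,-1],[35,-11,-1],[35,-11,-1],[35,-11,-1],[35,-11,-1],[17,-6,0],[0,0,0]]' --rot '[[-1,-0.5,0],[0,0,0],[0,0,0],[0,0,0],[0,0,0],[0,0,0],[0,0,0],[0,0,0],[0,0,0],[0,0,0],[0,0,0],[0,0,0],[0,0,0],[0,0,0]]' --hand '[75,75,75,75,75,75,75,75,75,75,75,75,75,75]'

```text
t: 24.18
tcp_pos: [0.4517, 0.3338, 0.3021]
tool_rot: [0.684, 0.729, 0.011, 0.015]
force: [-0.8, 0.3, -0.7]
finger_gap: 0.881
```

```bash
python3 -c "
from cmask import *
from plan import plan
a=[]
for n,c in(('top',(200,120,360,240)),('side',(150,90,310,210))):
  im=cams.snapshot(n)[:,:,::-1][c[1]:c[3],c[0]:c[2]]; a.append(cv2.resize(im,None,fx=2.5,fy=2.5,interpolation=cv2.INTER_CUBIC))
cv2.imwrite('pics/both3.png',np.hstack(a))
plan((.452,.3205,.255,4.1))"
```

```text
t 24.28 p [453.1 331.4 302.1] psi 3.5 z [ 0.0373 -0.006  -0.9993] F [ 0.1 -0.9 -0.3] gap 75.0
(0.452, 0.3205, 0.255, 4.1) rot [ 2.1  0.5 -0.6] rows 1 | shift total [-10.7  -1.8  47.1] rows 2 each [-5.4 -0.9 23.5]
```

View pics/both3.png

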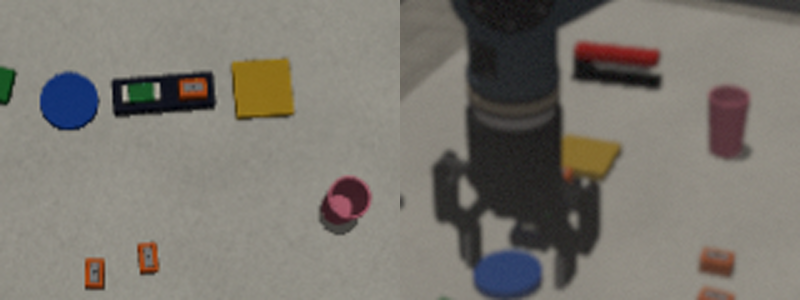

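The eraser (top crop (141,92)) and sharpener (193,88) sit on the tin, near each end. Measuring.

```bash
cat > meas.py <<'E'
from cmask import *
def meas(n="top"):
    rgb=cams.snapshot(n); L=cv2.cvtColor(rgb,cv2.COLOR_RGB2LAB).astype(float)
    p=np.round(proj(n,[.6144,-.058,.02])).astype(int); x0,y0=p-[24,12]; w=L[y0:y0+25,x0:x0+49]
    bg=L[y0+28:y0+45,x0:x0+49].reshape(-1,3).mean(0)
    # alpha of tin by darkness; everything inside tin outline
    m=((w[...,0]<bg[0]*.6)|(np.hypot(w[...,1]-bg[1],w[...,2]-bg[2])>25))
    yel=(w[...,2]-bg[2]>35)&(w[...,1]-bg[1]<20); blu=(w[...,2]-bg[2]<-30)
    m&=~yel&~blu
    k,lab,st,_=cv2.connectedComponentsWithStats(m.astype(np.uint8)); j=1+np.argmax(st[1:,4]); m=cv2.morphologyEx((lab==j).astype(np.uint8),cv2.MORPH_CLOSE,np.ones((5,5)))
    def c(mk,z):
        ys,xs=np.nonzero(mk); P=np.array([onz(n,(x+x0,y+y0),z)[:2] for x,y in zip(xs,ys)]); return P
    P=c(m,.018); r=cv2.minAreaRect((P*1000).astype(np.float32)); ev,V=np.linalg.eigh(np.cov(P.T))
    print("tin",P.mean(0).round(4),"rect",np.round(r[1],0),"ang",np.degrees(np.arctan2(V[1,1],V[0,1])).round(1))
    g=c((w[...,1]-bg[1]<-12),.036).mean(0); o=c((w[...,1]-bg[1]>15)&(w[...,2]-bg[2]>10),.044).mean(0)
    u=V[:,1]*np.sign(V[1,1]); v=np.array([-u[1],u[0]])
    for nm,q in(("eraser",g),("sharp",o)): print(nm,q.round(4),"along",((q-P.mean(0))@u).round(4),"across",((q-P.mean(0))@v).round(4))
if __name__=="__main__":
    meas(); grab()
    for l,xy in dict(blue_riser=(.607,.08),yellow_riser=(.626,-.2),pen_cup=(.452,-.305)).items():
        print(l,F.fit(l,xy,cam=("top",)))
E
python3 meas.py
```

```text
tin [ 0.6128 -0.0557] rect [ 56. 147.] ang 95.3
eraser [ 0.6105 -0.0237] along 0.0321 across -0.0006
sharp [ 0.6147 -0.0964] along -0.0407 across 0.0018
blue_riser {'top': (np.float64(0.6064), np.float64(0.0805), 10.0, np.float64(0.046))}
yellow_riser {'top': (np.float64(0.626), np.float64(-0.1995), 3.8, np.float64(0.056))}
pen_cup {'top': (np.float64(0.4523), np.float64(-0.3049), 4.8, np.float64(0.11))}
```

>>> drive_tool --linear '[[0,0,0],[-6,-1,10],[-6,-1,20],[0,0,15],[0,0,0]]' --rot '[[2.1,0.5,-0.6],[0,0,0],[0,0,0],[0,0,0],[0,0,0]]' --hand '[75,75,75,75,75]'

```text
t: 24.85
tcp_pos: [0.4582, 0.3104, 0.2573]
tool_rot: [0.687, 0.727, 0.002, 0.001]
force: [0.1, -0.7, -0.8]
finger_gap: 0.875
```

```bash
python3 -c "
from plan import plan
plan((.452,.3205,.21,4.1))"
```

```text
t 24.85 p [458.2 310.4 257.3] psi 3.3 z [ 0.0032  0.0012 -1.    ] F [ 0.1 -0.7 -0.8] gap 74.7
(0.452, 0.3205, 0.21, 4.1) rot [ 0.2 -0.1 -0.8] rows 1 | shift total [10.5 -5.5 47.3] rows 2 each [ 5.3 -2.7 23.6]
```

>>> drive_tool --linear '[[8,-5,0],[2,0,5],[0,0,18],[0,0,14],[0,0,7]]' --rot '[[0.2,0,-0.8],[0,0,0],[0,0,0],[0,0,0],[0,0,0]]' --hand '[75,75,75,75,75]'

```text
t: 25.27
tcp_pos: [0.4568, 0.3197, 0.2161]
tool_rot: [0.683, 0.73, 0.005, 0.001]
force: [-0.1, 0.0, 0.4]
finger_gap: 0.879
```

```bash
python3 -c "
from plan import plan
plan((.452,.3205,.21,4.1))"
```

```text
t 25.27 p [456.8 319.7 216.1] psi 3.8 z [ 0.0085  0.0048 -1.    ] F [-0.1  0.   0.4] gap 75.1
(0.452, 0.3205, 0.21, 4.1) rot [ 0.5 -0.2 -0.3] rows 1 | shift total [ 1.1 -4.8  6.1] rows 1 each [ 1.1 -4.8  6.1]
```

>>> drive_tool --linear '[[1,-4,5],[0,-1,3],[0,0,0.5],[0,0,0.5],[0,0,0.5],[0,0,0.5],[0,0,0.5],[0,0,0.5],[0,0,0]]' --rot '[[0.5,-0.2,-0.3],[0,0,0],[0,0,0],[0,0,0],[0,0,0],[0,0,0],[0,0,0],[0,0,0],[0,0,0]]' --hand '[75,75,60,50,35,35,35,35,35]' --force 50

```text
t: 26.02
tcp_pos: [0.4513, 0.3214, 0.207]
tool_rot: [0.68, 0.733, 0.001, -0.0]
force: [-0.3, -0.3, -2.4]
finger_gap: 0.502
```

```bash
python3 -c "
from plan import plan
plan((.452,.3205,.21,4.1))"
```

```text
t 26.02 p [451.3 321.4 207. ] psi 4.2 z [ 7.e-04  9.e-04 -1.e+00] F [-0.3 -0.3 -2.4] gap 42.9
(0.452, 0.3205, 0.21, 4.1) rot [ 0.  -0.1  0.1] rows 1 | shift total [-0.9  0.6 -3. ] rows 1 each [-0.9  0.6 -3. ]
```

>>> drive_tool --linear '[[0,0,-10],[0,0,-20],[0,0,-20],[0,0,-1]]' --rot '[[0,0,0],[0,0,0],[0,0,0],[0,0,0]]' --hand '[35,35,35,35]'

```text
t: 26.35
tcp_pos: [0.4503, 0.3207, 0.2578]
tool_rot: [0.681, 0.733, -0.002, -0.001]
force: [0.7, 0.9, -3.2]
finger_gap: 0.507
```

```bash
python3 -c "
from plan import plan
plan((.6064,.0815,.265,4.1))"
```

```text
t 26.35 p [450.3 320.7 257.8] psi 4.2 z [-0.0048 -0.0014 -1.    ] F [ 0.7  0.9 -3.2] gap 43.3
(0.6064, 0.0815, 0.265, 4.1) rot [-0.3  0.1  0.1] rows 1 | shift total [-249.7  138.6   -7.2] rows 8 each [-31.2  17.3  -0.9]
```

>>> drive_tool --linear '[[-8,5,-3],[-16,9,-3],[-25,14,-3],[-25,14,-3],[-25,14,-3],[-25,14,-3],[-25,14,-3],[-25,14,-3],[-25,14,-3],[-25,14,-2],[-15,8,-2],[-8,4,-1],[0,0,-1]]' --rot '[[-0.3,0,0],[-0.15,0,0],[-0.15,0,0],[-0.15,0,0],[-0.15,0,0],[-0.15,0,0],[-0.15,0,0],[-0.15,0,0],[-0.15,0,0],[-0.15,0,0],[-0.15,0,0],[-0.15,0,0],[-0.15,0,0]]' --hand '[35,35,35,35,35,35,35,35,35,35,35,35,35]'

```text
t: 27.43
tcp_pos: [0.611, 0.0655, 0.2825]
tool_rot: [0.68, 0.733, 0.006, 0.01]
force: [0.2, 0.4, -2.8]
finger_gap: 0.502
```

```bash
python3 -c "
from plan import plan
plan((.6064,.0815,.24,4.1))"
```

```text
t 27.43 p [611.   65.5 282.5] psi 4.4 z [ 0.0221 -0.0045 -0.9997] F [ 0.2  0.4 -2.8] gap 42.9
(0.6064, 0.0815, 0.24, 4.1) rot [1.2 0.3 0.2] rows 1 | shift total [16.3 -3.5 42.5] rows 2 each [ 8.2 -1.7 21.2]
```

>>> drive_tool --linear '[[0,0,0],[8,-2,10],[8,-2,14],[0,0,12],[0,0,4]]' --rot '[[1.2,0.3,0.2],[0,0,0],[0,0,0],[0,0,0],[0,0,0]]' --hand '[35,35,35,35,35]'

```text
t: 27.85
tcp_pos: [0.6017, 0.085, 0.2379]
tool_rot: [0.681, 0.732, -0.0, -0.002]
force: [-0.4, 0.9, -3.5]
finger_gap: 0.506
```

```bash
python3 -c "
from plan import plan
plan((.6064,.0815,.228,4.1))"
```

```text
t 27.85 p [601.7  85.  237.9] psi 4.1 z [-0.0036  0.0021 -1.    ] F [-0.4  0.9 -3.5] gap 43.2
(0.6064, 0.0815, 0.228, 4.1) rot [-0.2 -0.1  0. ] rows 1 | shift total [-3.8  4.5  9.9] rows 1 each [-3.8  4.5  9.9]
```

>>> drive_tool --linear '[[-3,4,3],[-1,1,4],[0,0,1],[0,0,0]]' --rot '[[-0.2,0,0],[0,0,0],[0,0,0],[0,0,0]]' --hand '[35,35,35,35]'

```text
t: 28.18
tcp_pos: [0.604, 0.085, 0.2265]
tool_rot: [0.68, 0.734, -0.001, -0.003]
force: [-0.4, 0.1, -3.8]
finger_gap: 0.501
```

```bash
python3 -c "
from plan import plan
plan((.6064,.0815,.222,4.1))"
```

```text
t 28.18 p [604.   85.  226.5] psi 4.4 z [-0.0058  0.0036 -1.    ] F [-0.4  0.1 -3.8] gap 42.8
(0.6064, 0.0815, 0.222, 4.1) rot [-0.3 -0.2  0.3] rows 1 | shift total [-3.7  2.1  4.5] rows 1 each [-3.7  2.1  4.5]
```

>>> drive_tool --linear '[[-4,2.5,0],[0,0.5,1],[0,0,1],[0,0,1]]' --rot '[[-0.3,-0.2,0.2],[0,0,0],[0,0,0],[0,0,0]]' --hand '[35,35,35,35]'

```text
t: 28.52
tcp_pos: [0.6089, 0.0806, 0.225]
tool_rot: [0.681, 0.732, 0.001, 0.002]
force: [0.5, -0.8, -3.9]
finger_gap: 0.501
```

```bash
python3 -c "
from plan import plan
plan((.6064,.0815,.222,4.1))"
```

```text
t 28.52 p [608.9  80.6 225. ] psi 4.1 z [ 0.0044 -0.     -1.    ] F [ 0.5 -0.8 -3.9] gap 42.8
(0.6064, 0.0815, 0.222, 4.1) rot [0.3 0.  0. ] rows 1 | shift total [ 1.1 -2.4  3. ] rows 1 each [ 1.1 -2.4  3. ]
```

>>> drive_tool --linear '[[0.5,-2,1.5],[0,0,1],[0,0,1],[0,0,0.5]]' --rot '[[0.3,0,0],[0,0,0],[0,0,0],[0,0,0]]' --hand '[35,35,35,35]'

```text
t: 28.85
tcp_pos: [0.6072, 0.0805, 0.222]
tool_rot: [0.681, 0.732, -0.0, 0.0]
force: [-2.3, -0.8, 2.8]
finger_gap: 0.504
```

```bash
python3 -c "
from plan import plan
plan((.6064,.0815,.222,4.1))"
```

```text
t 28.85 p [607.2  80.5 222. ] psi 4.1 z [ 5.e-04 -6.e-04 -1.e+00] F [-2.3 -0.8  2.8] gap 43.0
(0.6064, 0.0815, 0.222, 4.1) rot [ 0.  0. -0.] rows 1 | shift total [ 1.1 -0.7  0. ] rows 1 each [ 1.1 -0.7  0. ]
```

>>> drive_tool --linear '[[0,0,0],[0,0,0],[0,0,0],[0,0,0],[0,0,-12],[0,0,-25],[0,0,-30],[0,0,-20],[0,0,0]]' --rot '[[0,0,0],[0,0,0],[0,0,0],[0,0,0],[0,0,0],[0,0,0],[0,0,0],[0,0,0],[0,0,0]]' --hand '[50,60,75,75,75,75,75,80,85]'

```text
t: 29.6
tcp_pos: [0.608, 0.0806, 0.3157]
tool_rot: [0.681, 0.732, 0.001, 0.001]
force: [0.7, -0.3, 0.8]
finger_gap: 0.996
```

```bash
python3 -c "
from plan import plan
plan((.452,-.305,.3,4.1),(.452,-.305,.19,4.1))"
```

```text
t 29.6 p [608.   80.6 315.7] psi 4.1 z [ 2.8e-03 -6.0e-04 -1.0e+00] F [ 0.7 -0.3  0.8] gap 85.1
(0.452, -0.305, 0.3, 4.1) rot [ 0.2  0.  -0. ] rows 1 | shift total [-373.5 -183.1   15.7] rows 11 each [-34.  -16.6   1.4]
(0.452, -0.305, 0.19, 4.1) rot [0. 0. 0.] rows 0 | shift total [  0.   0. 110.] rows 3 each [ 0.   0.  36.7]
```

>>> drive_tool --linear '[[-17,-8,0],[-34,-17,0],[-34,-17,0],[-34,-17,0],[-34,-17,0],[-34,-17,0],[-34,-17,0],[-34,-17,0],[-34,-17,0],[-34,-17,0],[-34,-17,0],[-17,-8,0],[0,0,0]]' --rot '[[0,0,0],[0,0,0],[0,0,0],[0,0,0],[0,0,0],[0,0,0],[0,0,0],[0,0,0],[0,0,0],[0,0,0],[0,0,0],[0,0,0],[0,0,0]]' --hand '[85,85,85,85,85,85,85,85,85,85,85,85,85]'

```text
t: 30.68
tcp_pos: [0.4448, -0.3206, 0.3173]
tool_rot: [0.678, 0.735, 0.004, 0.007]
force: [0.4, 0.5, -0.2]
finger_gap: 0.998
```

```bash
python3 -c "
from plan import *
a=[]
for n,c in(('top',(190,110,350,230)),('side',(150,90,310,210))):
  im=cams.snapshot(n)[:,:,::-1][c[1]:c[3],c[0]:c[2]]; a.append(cv2.resize(im,None,fx=2.5,fy=2.5,interpolation=cv2.INTER_CUBIC))
cv2.imwrite('pics/both4.png',np.hstack(a))
plan((.452,-.305,.19,4.1))"
```

```text
t 30.78 p [ 445.6 -317.4  317.2] psi 4.7 z [ 1.620e-02 -5.000e-04 -9.999e-01] F [-0.   0.   0.7] gap 85.2
(0.452, -0.305, 0.19, 4.1) rot [0.9 0.1 0.6] rows 1 | shift total [ 11.9   7.2 127.2] rows 4 each [ 3.   1.8 31.8]
```

View pics/both4.png

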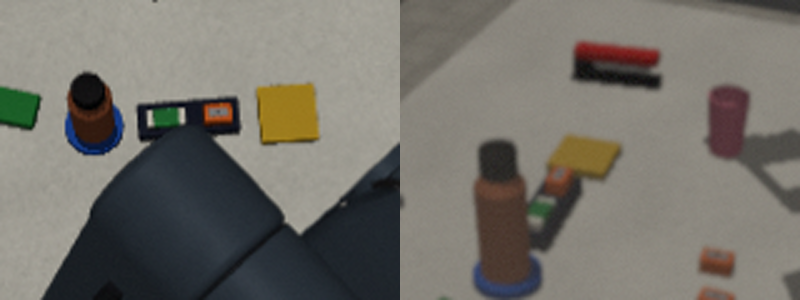

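The bottle stands upright, centred on the blue riser. Now the cup.

>>> drive_tool --linear '[[0,0,0],[4,2,35],[4,2,35],[4,3,35],[0,0,15],[0,0,0]]' --rot '[[0.9,0.1,0.6],[0,0,0],[0,0,0],[0,0,0],[0,0,0],[0,0,0]]' --hand '[85,85,85,85,85,85]'

```text
t: 31.28
tcp_pos: [0.4574, -0.2972, 0.1966]
tool_rot: [0.679, 0.735, -0.0, 0.003]
force: [-0.4, -0.1, -0.3]
finger_gap: 0.997
```

```bash
python3 -c "
from plan import *
for d in cams.spot_point('pen_cup','top')[:2]+cams.spot_point('pen_cup','side')[:2]: print(d)
plan((.452,-.306,.13,4.1))"
```

```text
{'at': [278.4, 150.9], 'score': 0.97}
t 31.38 p [ 458.1 -298.3  199.1] psi 4.5 z [ 0.0067 -0.0068 -1.    ] F [ 0.3 -0.2 -0.4] gap 85.0
(0.452, -0.306, 0.13, 4.1) rot [0.4 0.4 0.4] rows 1 | shift total [-7.3 -6.7 69.1] rows 2 each [-3.6 -3.3 34.5]
```

>>> drive_tool --linear '[[-6,-6,0],[-2,-1,10],[0,0,10],[0,0,0]]' --rot '[[0.4,0.4,0.4],[0,0,0],[0,0,0],[0,0,0]]' --hand '[85,85,85,85]'

```text
t: 31.72
tcp_pos: [0.4544, -0.3087, 0.1831]
tool_rot: [0.681, 0.733, -0.001, 0.005]
force: [-0.5, 0.1, -0.5]
finger_gap: 0.994
```

```bash
python3 -c "
from plan import *
print(onz('side',(278.4,150.9),0))
plan((.452,-.306,.13,4.1))"
```

```text
[ 0.44965591 -0.29590687  0.        ]
t 31.72 p [ 454.4 -308.7  183.1] psi 4.2 z [ 0.0063 -0.0084 -0.9999] F [-0.5  0.1 -0.5] gap 84.9
(0.452, -0.306, 0.13, 4.1) rot [0.3 0.5 0.1] rows 1 | shift total [ 2.9 -2.2 53.1] rows 2 each [ 1.4 -1.1 26.5]
```

>>> drive_tool --linear '[[4,-3,8],[0,0,15],[0,0,15],[0,0,10],[0,0,5]]' --rot '[[0.3,0.5,0.1],[0,0,0],[0,0,0],[0,0,0],[0,0,0]]' --hand '[85,85,85,85,85]'

```text
t: 32.13
tcp_pos: [0.4512, -0.3065, 0.1293]
tool_rot: [0.682, 0.731, 0.0, 0.002]
force: [-0.2, -0.1, -0.0]
finger_gap: 0.996
```

```bash
python3 -c "
from plan import *
plan((.452,-.305,.13,4.1))"
```

```text
t 32.13 p [ 451.2 -306.5  129.3] psi 4.0 z [ 0.0038 -0.003  -1.    ] F [-0.2 -0.1 -0. ] gap 85.0
(0.452, -0.305, 0.13, 4.1) rot [ 0.2  0.2 -0.1] rows 1 | shift total [ 1.4  0.9 -0.7] rows 1 each [ 1.4  0.9 -0.7]
```

>>> drive_tool --linear '[[1,0.5,0.3],[0,0,0.3],[0,0,0.3],[0,0,0.3],[0,0,0.3],[0,0,0]]' --rot '[[0,0,0],[0,0,0],[0,0,0],[0,0,0],[0,0,0],[0,0,0]]' --hand '[70,65,55,50,50,50]' --force 30

```text
t: 32.63
tcp_pos: [0.4512, -0.3052, 0.128]
tool_rot: [0.682, 0.731, 0.0, 0.002]
force: [-0.3, -0.7, -1.2]
finger_gap: 0.684
```

```bash
python3 -c "
from plan import *
plan((.452,-.305,.17,4.1))"
```

```text
t 32.63 p [ 451.2 -305.2  128. ] psi 4.0 z [ 0.0026 -0.0021 -1.    ] F [-0.3 -0.7 -1.2] gap 58.4
(0.452, -0.305, 0.17, 4.1) rot [ 0.1  0.1 -0.1] rows 1 | shift total [  0.2   0.8 -42. ] rows 2 each [  0.1   0.4 -21. ]
```

>>> drive_tool --linear '[[0,0,-10],[0,0,-20],[0,0,-25],[0,0,-3]]' --rot '[[0,0,0],[0,0,0],[0,0,0],[0,0,0]]' --hand '[50,50,50,50]'

```text
t: 32.97
tcp_pos: [0.4505, -0.3044, 0.188]
tool_rot: [0.682, 0.731, 0.0, -0.0]
force: [0.3, -0.5, -0.6]
finger_gap: 0.685
```

```bash
python3 -c "
from plan import *
plan((.626,-.1995,.185,4.1))"
```

```text
t 32.97 p [ 450.5 -304.4  188. ] psi 4.0 z [-1.e-04  9.e-04 -1.e+00] F [ 0.3 -0.5 -0.6] gap 58.5
(0.626, -0.1995, 0.185, 4.1) rot [ 0.  -0.1 -0.1] rows 1 | shift total [ 92.1 182.5   3. ] rows 6 each [15.3 30.4  0.5]
```

>>> drive_tool --linear '[[6,12,-1],[12,24,-1],[13,26,-1],[13,26,-1],[13,26,-1],[13,26,-1],[12,22,-1],[6,12,0],[0,0,0]]' --rot '[[0,0,0],[0,0,0],[0,0,0],[0,0,0],[0,0,0],[0,0,0],[0,0,0],[0,0,0],[0,0,0]]' --hand '[50,50,50,50,50,50,50,50,50]'

```text
t: 33.72
tcp_pos: [0.629, -0.1955, 0.1947]
tool_rot: [0.684, 0.73, 0.002, 0.0]
force: [0.7, -0.7, -0.8]
finger_gap: 0.682
```

```bash
python3 -c "
from plan import *
plan((.626,-.1995,.155,4.1))"
```

```text
t 33.72 p [ 629.  -195.5  194.7] psi 3.7 z [ 0.0033  0.002  -1.    ] F [ 0.7 -0.7 -0.8] gap 58.3
(0.626, -0.1995, 0.155, 4.1) rot [ 0.2 -0.1 -0.4] rows 1 | shift total [-3.8 -3.2 39.7] rows 2 each [-1.9 -1.6 19.9]
```

>>> drive_tool --linear '[[-3,-3,8],[-1,-1,16],[0,0,12],[0,0,5],[0,0,0]]' --rot '[[0.2,-0.1,-0.4],[0,0,0],[0,0,0],[0,0,0],[0,0,0]]' --hand '[50,50,50,50,50]'

```text
t: 34.13
tcp_pos: [0.6218, -0.1987, 0.1482]
tool_rot: [0.68, 0.733, -0.002, -0.003]
force: [-0.6, -0.7, -2.2]
finger_gap: 0.683
```

```bash
python3 -c "
from plan import *
plan((.626,-.1995,.143,4.1))"
```

```text
t 34.13 p [ 621.8 -198.7  148.2] psi 4.3 z [-0.0071  0.0018 -1.    ] F [-0.6 -0.7 -2.2] gap 58.3
(0.626, -0.1995, 0.143, 4.1) rot [-0.4 -0.1  0.2] rows 1 | shift total [-1.1  4.1  5.2] rows 1 each [-1.1  4.1  5.2]
```

>>> drive_tool --linear '[[-1,4,1],[0,0.5,2],[0,0,1],[0,0,1]]' --rot '[[-0.4,0,0.2],[0,0,0],[0,0,0],[0,0,0]]' --hand '[50,50,50,50]'

```text
t: 34.47
tcp_pos: [0.6254, -0.2013, 0.1426]
tool_rot: [0.683, 0.731, 0.001, -0.001]
force: [0.6, -0.4, -2.7]
finger_gap: 0.681
```

```bash
python3 -c "
from plan import *
plan((.626,-.1995,.143,4.1))"
```

```text
t 34.47 p [ 625.4 -201.3  142.6] psi 3.9 z [-7.0e-04  2.7e-03 -1.0e+00] F [ 0.6 -0.4 -2.7] gap 58.1
(0.626, -0.1995, 0.143, 4.1) rot [-0.  -0.2 -0.2] rows 1 | shift total [ 1.8  0.7 -0.4] rows 1 each [ 1.8  0.7 -0.4]
```

>>> drive_tool --linear '[[1,0.5,0.7],[0,0,0.7],[0,0,0.5]]' --rot '[[0,0,0],[0,0,0],[0,0,0]]' --hand '[50,50,50]'

```text
t: 34.72
tcp_pos: [0.6257, -0.201, 0.1426]
tool_rot: [0.683, 0.731, 0.0, -0.001]
force: [-0.8, -0.8, -0.6]
finger_gap: 0.684
```

>>> drive_tool --linear '[[0,0,0],[0,0,0],[0,0,0],[0,0,0],[0,0,-12],[0,0,-25],[0,0,-35],[0,0,-35],[0,0,-35],[-8,-30,0],[-8,-30,0],[-20,-30,0],[-30,-20,0],[-35,-10,0],[-35,0,0],[-35,0,0],[-35,0,0]]' --rot '[[0,0,0],[0,0,0],[0,0,0],[0,0,0],[0,0,0],[0,0,0],[0,0,0],[0,0,0],[0,0,0],[0,0,0],[0,0,0],[0,0,0],[0,0,0],[0,0,0],[0,0,0],[0,0,0],[0,0,0]]' --hand '[65,75,85,85,85,85,85,85,85,85,85,85,85,85,85,85,85]'

```text
t: 36.13
tcp_pos: [0.5194, -0.4128, 0.3063]
tool_rot: [0.678, 0.735, 0.004, 0.007]
force: [0.6, 0.0, -0.3]
finger_gap: 0.999
```

```bash
python3 -c "
from plan import *
a=[]
for n,c in(('top',(110,90,390,240)),('side',(80,80,340,300))):
  im=cams.snapshot(n)[:,:,::-1][c[1]:c[3],c[0]:c[2]]; a.append(cv2.resize(im,(400,int(400*im.shape[0]/im.shape[1])),interpolation=cv2.INTER_CUBIC))
h=max(x.shape[0] for x in a); a=[np.vstack([x,np.zeros((h-x.shape[0],400,3),np.uint8)]) for x in a]
cv2.imwrite('pics/fin.png',np.hstack(a)); plan()"; python3 - <<'E'
import sys; sys.path.insert(0,'.')
import os; os.chdir('.')
from meas import *
try: meas()
except Exception as e: print(e)
import fit, importlib
importlib.reload(fit)
cams.snapshot("top"); cams.snapshot("side")
for l,xy in dict(bottle=(.606,.08),pen_cup=(.626,-.2)).items(): print(l,{k:tuple(map(float,v)) for k,v in fit.fit(l,xy,z0=.015).items()})
for l in("notebooks","stapler"):
  for n in("top","side"): print(l,n,[(onz(n,d["at"],0)[:2].round(3).tolist(),round(d["score"],2)) for d in cams.spot_point(l,n)[:2]])
E
```

```text
t 36.23 p [ 519.8 -417.8  306.4] psi 4.3 z [ 0.0172 -0.0093 -0.9998] F [-0.5  0.4 -0.6] gap 84.9
tin [ 0.6079 -0.0634] rect [ 89. 162.] ang 88.4
eraser [ 0.6103 -0.0239] along 0.0396 across -0.0013
sharp [ 0.6187 -0.0859] along -0.0222 across -0.0114
bottle {'top': (0.6081, 0.0817, 5.0, 0.059), 'side': (0.6089, 0.073, 1.1, 0.053), 'top+side': (0.6058, 0.0804, 15.3, 0.09)}
pen_cup {'side': (0.6261, -0.2152, -3.3, 0.313)}
notebooks top [([0.668, 0.458], 0.89)]
notebooks side [([0.674, 0.459], 0.75)]
stapler top [([0.672, -0.431], 0.84)]
stapler side [([0.675, -0.438], 0.71), ([0.625, -0.121], 0.68)]
```

View pics/fin.png

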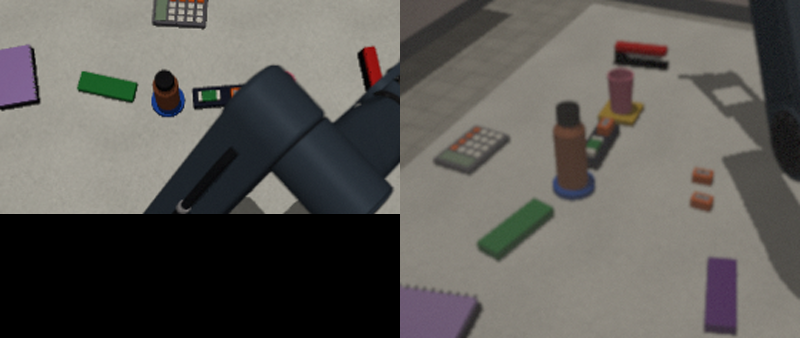

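The bottle is upright on blue, the cup appears on yellow in the side view, and the tin load is in place. The arm hides the cup from the top, so the top tin numbers are spoilt. I'll move the arm clear for a final check.

>>> drive_tool --linear '[[-15,-30,0],[-15,-30,0],[-15,-30,0],[-20,-30,0],[-20,-30,0],[-20,-30,0],[-15,-30,0],[-15,-30,0],[-10,-30,0],[0,0,0],[0,0,0]]' --rot '[[0,0,0],[0,0,0],[0,0,0],[0,0,0],[0,0,0],[0,0,0],[0,0,0],[0,0,0],[0,0,0],[0,0,0],[0,0,0]]' --hand '[85,85,85,85,85,85,85,85,85,85,85]'

```text
t: 37.7
tcp_pos: [0.2568, -0.5828, 0.3021]
tool_rot: [0.674, 0.739, 0.003, 0.008]
force: [0.6, 1.0, 0.4]
finger_gap: 0.994
```

```bash
python3 - <<'E'
from plan import plan
from meas import *
plan(); meas(); grab()
import fit, importlib
for l,xy in dict(pen_cup=(.626,-.2)).items(): print("col",l,fit.fit(l,xy,z0=.015,cam=("top",)))
importlib.reload(fit)
for l,xy in dict(bottle=(.606,.08),pen_cup=(.626,-.2)).items(): print(l,{k:tuple(map(float,v)) for k,v in fit.fit(l,xy,z0=.015).items()})
a=[]
for n,c in(('top',(190,100,350,220)),('side',(150,90,310,210))): a.append(cv2.resize(IM[n][c[1]:c[3],c[0]:c[2],::-1],None,fx=2.5,fy=2.5,interpolation=cv2.INTER_CUBIC))
cv2.imwrite('pics/fin2.png',np.hstack(a))
E
```

```text
t 37.7 p [ 256.8 -582.8  302.1] psi 5.3 z [ 0.0164 -0.0065 -0.9998] F [0.6 1.  0.4] gap 84.8
tin [ 0.6128 -0.0557] rect [ 56. 147.] ang 95.3
eraser [ 0.6103 -0.0239] along 0.0319 across -0.0005
sharp [ 0.6145 -0.0962] along -0.0405 across 0.002
col pen_cup {'top': (np.float64(0.621), np.float64(-0.1976), 7.8, np.float64(0.444))}
bottle {'top': (0.6075, 0.0805, -1.6, 0.149), 'side': (0.6075, 0.076, 1.1, 0.043), 'top+side': (0.6064, 0.0794, 5.3, 0.11)}
pen_cup {'top': (0.6254, -0.2012, 6.7, 0.1), 'side': (0.6279, -0.2102, 5.6, 0.189), 'top+side': (0.6256, -0.2013, 4.8, 0.151)}
```

View pics/fin2.png

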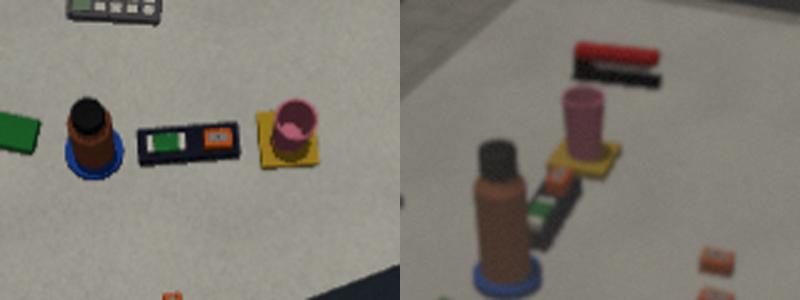

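The final crop shows everything in place: bottle on blue (93,130), cup on yellow (295,130), and the tin between them carrying the eraser on the bottle side and the sharpener on the cup side. Handing in.

```bash
python3 -c "
from station import order
print(order.sign_off())"
```

```text
the job is handed in; nothing more can be done
None
```

The display is set up and handed in at about 38 s of the 136 s allowed. The bottle is on the blue riser, the cup is on the yellow riser, and the tin lies between them. The eraser is on the tin's bottle end and the sharpener on its cup end; I used the sharpener that was farthest from the base.

Final measurements are from the top camera:

| Check | Measured | Limit |
|---|---|---|
| Bottle off riser centre | about 1 mm | 14 mm |
| Cup off riser centre | about 2 mm | 14 mm |
| Tin off midway | about 5 mm | 15 mm |
| Tin angle to the line | about 1° | 10° |
| Eraser from tin middle | 32 mm, across under 1 mm | 15–65 mm, across 18 mm |
| Sharpener from tin middle | 40 mm, across 2 mm | 15–65 mm, across 18 mm |

- **Upright and clear:** the last picture shows the bottle and cup upright, with the arm well away from everything.
- **Notebooks and stapler:** the networks' positions for these differed from the start by 5 to 15 mm. The arm never went near them, so I take this as detection noise.
- **Disagreement:** the side-camera fits put the bottle about 5 mm and the cup about 10 mm further along y. That is mainly the side camera's depth direction, and its fits of the risers showed the same shift (9–11 mm), so I trusted the top view.
- **Failed fits:** one colour-based fit of the cup (about 5 mm off) and one of the tin were poor, and I discarded them.

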